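Set up the riser tray and lay out the job's parts

ROBOT

A 6-joint arm with a two-finger parallel gripper is mounted at the origin on a cart in front of the work surface, level with it; the furniture and walls round the work are solid. World frame = base frame: x ahead of the robot, y to its left, z up, the work surface at z = 0. Lengths are in m, angles in rad, forces in N, time in s.
With the tool pointing down it reaches from about 0.375 to 0.975 m from the base axis. Payload 3.8 kg.
Tool frame: the origin (TCP) lies midway between the tips of the shut fingers; the grasp point (between the pads) lies 19 mm behind it (bot.grip_point_offset is the z of the grasp point in the tool frame, in m); z points along the fingers, y is the line along which they close (so a half turn about z gives the same grasp; the last joint's range is limited). The gripper opens to 85 mm and grips with 20 to 120 N. Pads are 22 mm wide; open, the fingers measure 114 mm over their backs; the gripper's body (76 mm by 85 mm) begins 54 mm behind the grasp point. The pads swing forward as they close: fully open they stand 13 mm farther back than shut.
Start: joints at [1.12, 0.264, 1.604, -0, 1.274, -0.037], TCP at [0.271, 0.618, 0.231] pointing down, gripper open.
Joint ranges: [-2.63, 2.63], [-0.94, 2.18], [0.31, 2.57], [-1.31, 4.45], [0, 2.66], [-2.55, 2.55]. Speed limits (rad/s): [2.57, 2.57, 3.14, 3.14, 3.14, 3.14].

INTERFACE

Orientations are given as a rotation vector (axis times angle).
In Python, from workcell import sensors, optics, order, bot gives the robot as it stands.
- The arm moves only by the tool play_rows, never from a script. Its argument "commands" is a list of rows, each a list of 6 numbers: the shift along the tool's x, y, z in cm, then the turn, a rotation vector about the tool's x, y, z in rad. In form: [[dx, dy, dz, wx, wy, wz], ...]. A call has 1 to 5 rows; each row shifts and turns the commanded pose from where the row before left it, along the tool's axes as they then stand; what a row does not reach is not made up. A row lasts 1/12 s, in which the tool goes at most 41.7 mm and 7.16 degrees, less where a joint would pass 70% of its speed; a pose out of reach is approached as far as the arm can. A call with a gripper value outside its range is refused whole. "grip" is the closure, from 0 (fully open) to 1 (shut), set as the call begins (left out, the last holds). The fingers move at their own pace and stop on an object; "force" is the grip in N (left out, the last holds). Time passes only in rows, so rows that do not move let the fingers close. It gives the time, the measured TCP pose, the force, the opening and the grip force at its end, in the units of the state.
- sensors.read_state(): the state, without advancing time (a new reading comes with each control period).
- optics.read_camera(name): name is "scene" or "top"; returns the picture (480x640x3 uint8, red, green, blue); there is no depth.
- optics.camera_info(name): a dict with "mtx" (3x3 intrinsics, pixels), "R" (3x3) and "t" (3): a world point X has camera coordinates R X + t. Camera axes: x right, y down, z forward; pixel columns grow to the right and rows downward; lengths in m; the calibration is good to about 2 mm. A picture is of the moment at which its call begins. camera_info takes no time and is no camera call.
- order.finish_job(): hands the job in; it is judged then, once.
The state is a dict: "time": time; "q": joint angles; "joint_vel": joint speeds; "joint_torque": joint torques, N m; "tool_pos": TCP position; "tcp_rot": TCP orientation; "wrist_force": force on the tool from outside, world axes, zero at the start; "torque": the same for the moment, N m; "width": opening from 0.0 (shut) to 1.0 (fully open); "grip_force": force on a finger pad.
Only numpy, scipy, OpenCV 4.12 (cv2) and the standard library are available. Lean on these libraries where they do the work, as an engineer would, in place of code of your own. Each camera call takes 0.05 s, during which the arm holds its last target. There are 200 camera calls.

TASK

Set up the riser for the next repair job: turn both knurled brass collars on the stand's threaded rods until their top faces are level with the upper edge of the red marker on the post, then lower the drilled blue tray over both rods until it lies flat on the two collars. Finally every part of the job that is on the bench (blue connector adapter, white carton, flux tub, solder spool; some may be missing today) must lie flat on the tray, beside one another, leaving the cup of screws and the tweezers where they are.

Things in the scene. Friction and masses are not known exactly. Their poses are not given: they have to be found in the camera images.
- stand_center (a point): Centre of the top of the fixed grey stand's foot plate (60 mm in x, 206 mm in y, top 12 mm above the bench). x points to the marker post, y along the row of rods. Upright 12 mm rods stand at y = +85 and -85 mm of here; their tapered tips are 84 mm above the bench. The post (14 mm wide, 76 mm high) stands at x = +105 mm, outside the tray's outline.
- marker_level (a point): Middle of the upper edge of the red marker clipped on the post (fixed, cannot be moved). Its height is the height that both collars' top faces must have; it lies 57 to 63 mm above the bench and differs from start to start.
- collar_left (a joint): Turn in rad (0 to 6.28) of the knurled brass collar on the rod at y = +85 mm of the stand. Positive is anticlockwise seen from above and screws it up: 20 mm per full turn (3.18 mm per rad); at 0 its top is 50 mm above the bench. Friction keeps it where it is left. Starts too low.
- collar_left_top (a point): Centre of the top face of the left collar, on its rod's axis. The collar is 36 mm in diameter and 26 mm high, all of it below this point; the rod goes on above it up to 84 mm above the bench.
- collar_right (a joint): The same for the collar on the rod at y = -85 mm of the stand; same thread. Starts too high.
- collar_right_top (a point): Centre of the top face of the right collar, like the left one.
- tray_grip (a point): Grip centre of the black upright handle bar in the middle of the drilled tray. The bar is 36 mm long (x), 14 mm thick (y), and rises 34 mm from the tray's floor. This point is 30 mm above the tray's underside, 22 mm above its floor, 12 mm below the bar's top. z is up. Two 18 mm through holes lie at y = +85 and -85 mm of this point (x = 0); either way round fits.
- adapter_center (a point): Centre of the blue connector adapter, half-way up: body 38 mm (x, from -17 to +21 mm) by 34 mm (y) by 16 mm high, with two plug pins' shells further to x = +29 mm. Grasp across y. May be absent.
- carton_center (a point): Centre of the small white carton: 62 mm (x) by 40 mm (y) by 20 mm high. Grasp across y. May be absent.
- tub_center (a point): Centre of the round flux tub, white with a blue lid, 45 mm in diameter, 23 mm high. May be absent.
- spool_center (a point): Centre of the spool of copper-coloured solder wire standing on its flange, its axis upright: about 49 mm in diameter, 28 mm high (a thin wire end sticks up from it and can be ignored). May be absent.
- adapter: The same blue adapter; origin at the middle of its underside.
- carton: The same white carton; origin at the middle of its underside.
- tub: The same flux tub; origin at the middle of its underside.
- spool: The same solder spool; origin 3 mm to the +x side of its axis, on its underside.
- screw_cup: Clear shallow cup of screws, 58 mm in diameter, 30 mm high; leave alone.
- tweezers: Black tweezers, 165 mm long, lying by the open amplifier; leave alone.
- tray: The drilled tray of blue-painted metal; origin at the middle of its underside. 150 mm (x) by 210 mm (y), 8 mm thick, 0.45 kg, with a rim 3 mm thick that rises 6 mm above its floor.
Mind the look-alikes: they are no part of the job. What is meant by the adapter is not orange or pink, and is the larger of those in its own colour.

How it is judged:
On the way, in this order (a step that is already met when the one before it is completed fails the run):
1. both collars' top faces are level with the red marker's upper edge (z of collar_left_top in the frame of marker_level between -0.0025 and 0.0025 m and z of collar_right_top in the frame of marker_level between -0.0025 and 0.0025 m), for 0.3 s.
2. the tray lies flat on both collars with the rods through its holes (x of tray_grip in the frame of stand_center between -0.006 and 0.006 m and y of tray_grip in the frame of stand_center between -0.006 and 0.006 m and z of tray_grip in the frame of marker_level between 0.0265 and 0.0335 m and angle between tray_grip's own z axis and vertical below 0.04 rad), for 0.3 s.
At the end, for the whole second after the job is handed in: Collar tops within 2.5 mm of the marker's upper edge in height; tray flat (0.04 rad) on the collars, within 6 mm of centred, rods through its holes; every part present flat on the tray floor inside the rim (height within 4 mm, tilt under 0.2 rad); all at rest (all of step 1 and all of step 2 and linear speed of each of tray, adapter, carton, tub, spool below 0.02 m/s and x of adapter_center in the frame of tray_grip between -0.075 and 0.075 m and y of adapter_center in the frame of tray_grip between -0.105 and 0.105 m and z of adapter_center in the frame of tray_grip between -0.018 and -0.01 m and angle between each of adapter_center, carton_center, tub_center, spool_center's own z axis and vertical below 0.2 rad and x of carton_center in the frame of tray_grip between -0.075 and 0.075 m and y of carton_center in the frame of tray_grip between -0.105 and 0.105 m and z of carton_center in the frame of tray_grip between -0.016 and -0.008 m and x of tub_center in the frame of tray_grip between -0.075 and 0.075 m and y of tub_center in the frame of tray_grip between -0.105 and 0.105 m and z of tub_center in the frame of tray_grip between -0.0145 and -0.0065 m and x of spool_center in the frame of tray_grip between -0.075 and 0.075 m and y of spool_center in the frame of tray_grip between -0.105 and 0.105 m and z of spool_center in the frame of tray_grip between -0.012 and -0.004 m); the robot touches nothing.
It fails at once if the screw cup or the tweezers moved more than 5 cm (distance of any of screw_cup, tweezers from where it was at the start of the episode above 0.05 m).
Of adapter, carton, tub, spool only 2 to 4 are there at a start; the rules pass over those that are not, and their reading is None.
At some moment in a run one of adapter, carton, tub, spool may be knocked a few centimetres aside while the robot is not near it.
It also fails if it takes over 210 s, if anything falls off the work surface, if the arm or the gripper's body presses on something with over 40 N, if the wrist force passes 120 N, or if a joint passes its speed limit or range.

## Working session

There is one attempt and no reset: what is moved stays moved. The work goes in short steps, Python scripts to look and compute and a tool call to move; the robot and the scene stay as the last step left them, time stands still between calls to the robot, and variables do not carry over. Pictures are saved under pics/ and viewed, at most 14 in all, crops included, and the job is handed in when it is done.

Besides the shell and the picture viewer there is one more tool, called after "Call:" as name(argument=value, ...) on one line, values as JSON. play_rows: Moves the arm, as the interface text tells. Its arguments: {"type":"object","properties":{"commands":{"type":"array","items":{"type":"array","items":{"type":"number"}}},"grip":{"type":"number"},"force":{"type":"number"}},"required":["commands"]}

```bash
ls; mkdir -p pics; cat > h.py <<'E'
import numpy as np, cv2
from workcell import sensors, optics, order, bot
def shot(name,fn):
    im=optics.read_camera(name); cv2.imwrite('pics/'+fn,im[:,:,::-1]); return im
def ray(cam,u,v,z):
    c=optics.camera_info(cam); K,R,t=map(np.array,(c['mtx'],c['R'],c['t']))
    d=R.T@np.linalg.solve(K,[u,v,1]); o=-R.T@t; return o+d*(z-o[2])/d[2]
def proj(cam,X):
    c=optics.camera_info(cam); K,R,t=map(np.array,(c['mtx'],c['R'],c['t']))
    p=K@(R@np.array(X)+t); return p[:2]/p[2]
E
python3 - <<'E'
from h import *
print(sensors.read_state())
for n in('scene','top'):
    shot(n,n+'0.png'); c=optics.camera_info(n);print(c, -np.array(c['R']).T@c['t'])
E
```

```text
pics
{'time': 0.0, 'q': array([ 1.12009213e+00,  2.64758139e-01,  1.60541675e+00, -2.43098730e-05,
        1.27369582e+00, -3.69179330e-02]), 'joint_vel': array([-0.00029909,  0.00152868, -0.0009706 , -0.00046353, -0.00042949,
        0.00376227]), 'joint_torque': array([-1.36520925e-03, -5.15094709e+01, -3.67317080e+01,  9.25128688e-05,
        1.27866291e-02,  7.93375648e-06]), 'tool_pos': array([0.2710957 , 0.61734723, 0.22993559]), 'tcp_rot': array([-0.64522715, -3.07407886,  0.00348077]), 'wrist_force': array([-0.0265554 , -1.21943594,  0.13034674]), 'torque': array([ 0.0216712 , -0.02008587,  0.00549814]), 'grip_force': 0.0, 'width': 0.9976122411237683}
{'mtx': array([[463.14961703,   0.        , 315.14519749],
       [  0.        , 463.14961703, 234.52583908],
       [  0.        ,   0.        ,   1.        ]]), 'R': array([[ 0.68284561, -0.73017968,  0.02365385],
       [-0.36528121, -0.36928347, -0.85451703],
       [ 0.63268595,  0.5748629 , -0.51888452]]), 't': array([-0.38285351,  0.24487515,  0.91197615])} [-0.22611636 -0.71338476  0.69151624]
{'mtx': array([[568.68345635,   0.        , 310.4383687 ],
       [  0.        , 568.68345635, 240.1127944 ],
       [  0.        ,   0.        ,   1.        ]]), 'R': array([[-0.02269494, -0.99959907, -0.01693066],
       [-0.98881338,  0.02494084, -0.14705801],
       [ 0.14742132,  0.01340379, -0.98898296]]), 't': array([-0.00336713,  0.50796162,  1.40624006])} [ 0.29489307 -0.03488372  1.46539028]
```

View pics/scene0.png

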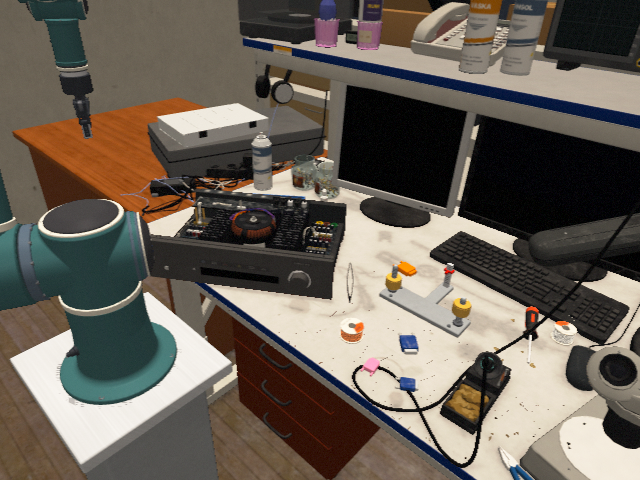

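View pics/top0.png

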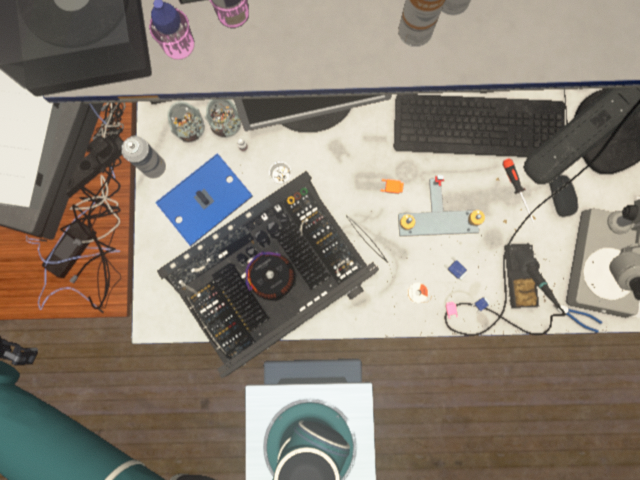

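Tray at top (205,200), cup at (280,173), stand around (440,222), candidate parts around (395,186), (419,292), (457,269), (481,304). I'll enlarge the views.

```bash
python3 - <<'E'
from h import *
a=cv2.imread('pics/top0.png')[150:330,380:600]
b=cv2.imread('pics/scene0.png')[250:400,330:590]
a=cv2.resize(a,None,fx=3,fy=3,interpolation=cv2.INTER_CUBIC);b=cv2.resize(b,None,fx=3,fy=3,interpolation=cv2.INTER_CUBIC)
cv2.imwrite('pics/c1.png',a);cv2.imwrite('pics/c2.png',b)
X=ray('scene',563,331,0);print(X,proj('top',X)); X=ray('scene',352,329,0);print(X,proj('top',X)); X=ray('scene',409,343,0);print(X,proj('top',X))
E
```

```text
[ 0.70573574 -0.60505717  0.        ] [532.06755439 162.51639455]
[ 0.38657999 -0.27181979  0.        ] [411.57200571 286.44897207]
[ 0.43759422 -0.38380299  0.        ] [454.1416066  265.60186816]
```

View pics/c1.png

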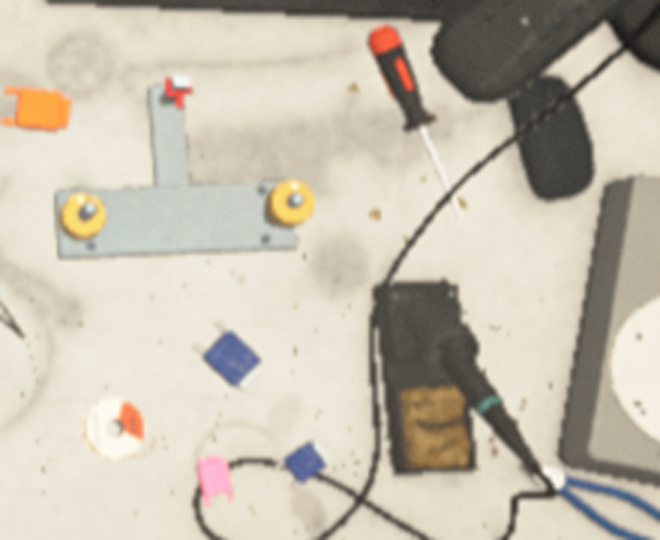

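View pics/c2.png

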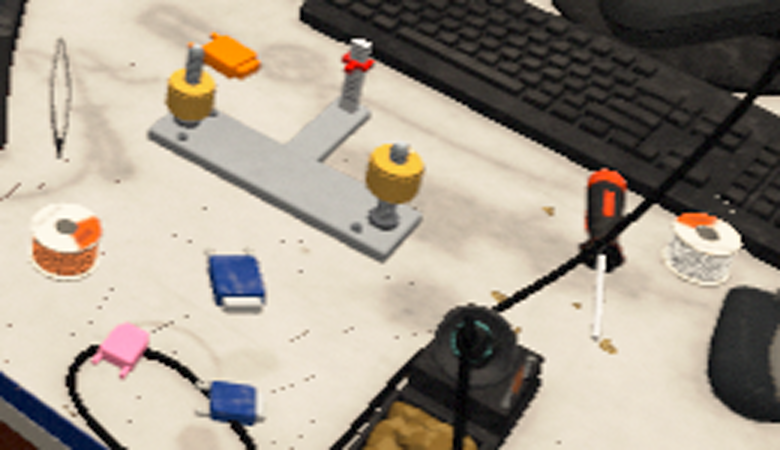

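The job's spool is copper-coloured, at scene (352,329) / top (419,292). The silver one at scene (563,331) is a look-alike. There are two blue adapters, at top (457,269) and (481,304). The first is clearly larger, so it is the one meant. I see no carton or tub on the bench. Next I fit the stand pose and collar heights.

```bash
cat > fit.py <<'E'
from h import *
from scipy.optimize import least_squares
T=lambda u,v:(380+(u+.5)/3-.5,150+(v+.5)/3-.5); S=lambda u,v:(330+(u+.5)/3-.5,250+(v+.5)/3-.5)
obs=[('top',(-.03,.103,.012),T(60,258)),('top',(.03,.103,.012),T(57,190)),('top',(-.03,-.103,.012),T(298,247)),
('top',(0,.085,.084),T(88,211)),('top',(0,-.085,.084),T(294,201)),
('scene',(-.03,.103,.012),S(149,133)),('scene',(-.03,-.103,.012),S(383,250)),('scene',(.03,-.103,.012),S(420,210)),
('scene',(0,.085,.084),S(196,44)),('scene',(0,-.085,.084),S(401,144))]
def W(p,l): c,s=np.cos(p[2]),np.sin(p[2]); return [p[0]+c*l[0]-s*l[1],p[1]+s*l[0]+c*l[1],l[2]]
def res(p): return np.concatenate([proj(c,W(p,l))-o for c,l,o in obs])
r=least_squares(res,[.55,-.33,0],loss='soft_l1'); p=r.x
if __name__=='__main__':
    print('stand',p,res(p).reshape(-1,2).round(1).tolist())
    im=cv2.imread('pics/scene0.png'); hsv=cv2.cvtColor(im,cv2.COLOR_BGR2HSV)
    yel=(cv2.inRange(hsv,(15,110,60),(35,255,255))>0)
    a=np.linspace(0,2*np.pi,60)
    for n,y in(('L',.085),('R',-.085)):
        c=np.array(W(p,(0,y,0)))
        best=[]
        u0,v0=proj('scene',c+[0,0,.045]).astype(int); x0,y0=u0-20,v0-20
        m=cv2.resize(yel[y0:y0+40,x0:x0+40].astype(np.float32),None,fx=8,fy=8,interpolation=cv2.INTER_LINEAR)>.5
        for h in np.arange(.048,.072,.0005):
          for du in np.arange(-1.5,1.6,.5):
            pts=np.array([proj('scene',c+[.018*np.cos(t),.018*np.sin(t),z]) for z in(h,h-.026) for t in a])
            hu=cv2.convexHull((((pts-[x0,y0]+[du,0])+.5)*8).astype(np.float32)).astype(np.int32)
            k=np.zeros(m.shape,np.uint8);cv2.fillPoly(k,[hu],1)
            best.append(((m&(k>0)).sum()/(m|(k>0)).sum(),h,du))
        print(n,W(p,(0,y,0)),sorted(best)[-3:])
    red=cv2.inRange(hsv,(0,150,80),(8,255,255))|cv2.inRange(hsv,(172,150,80),(180,255,255))
    q=np.array(W(p,(.105,0,0))); 
    for z in(.05,.06,.076):print('post',z,proj('scene',q+[0,0,z]),proj('top',q+[0,0,z]))
    u,v=proj('scene',q+[0,0,.06]).astype(int)
    print(u-7,v-10);print((red[v-10:v+12,u-7:u+10]>0).astype(int))
    x=cv2.resize(im[v-25:v+25,u-30:u+30],None,fx=8,fy=8,interpolation=cv2.INTER_CUBIC)
    t=cv2.imread('pics/top0.png'); tu,tv=proj('top',q+[0,0,.06]).astype(int)
    t=cv2.resize(t[140-10:190,225:300],None,fx=5,fy=5,interpolation=cv2.INTER_CUBIC)
    o=np.zeros((400,480+375,3),np.uint8);o[:400,:480]=x;o[:300,480:]=t;cv2.imwrite('pics/c3.png',cv2.resize(o,None,fx=.93,fy=.93))
    for n,u,v,z in(('adapt',380+233/3,150+358/3,.016),('spool',380+117/3,150+428/3,.028),('tray',204,199,.04),('cup',280,173,.02)): print(n,ray('top',u,v,z))
    print('spool sc',ray('scene',330+66/3,250+227/3,.028),'ad',ray('scene',330+236/3,250+273/3,.016))
E
python3 fit.py
```

```text
stand [ 0.54861031 -0.34585164  0.02073985] [[-0.8, 0.3], [-1.4, 0.2], [-0.2, 0.4], [0.4, -0.9], [0.9, -0.7], [-1.5, -1.9], [0.6, 1.3], [1.1, 0.6], [-0.2, 0.5], [-0.2, -0.4]]Traceback (most recent call last):
  File "fit.py", line 23, in <module>
    pts=np.array([proj('scene',c+[.018*np.cos(t),.018*np.sin(t),z]) for z in(h,h-.026) for t in a])
                  ~~~~^^^^^^^^^^^^^^^^^^^^^^^^^^^^^^^^^^^^^^^^^^^^^
  File "h.py", line 9, in proj
    c=optics.camera_info(cam); K,R,t=map(np.array,(c['mtx'],c['R'],c['t']))
ValueError: time passes only in moves, steps and waits
```

View pics/c3.png

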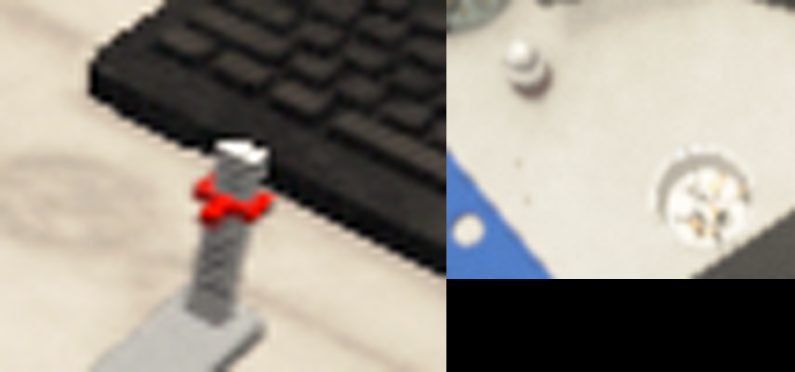

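Left: the marker is a red X/clip-like band on the post at scene (444–454, 268–273). Right: the cup with screws at top (280,173), and a small bottle that is no part. Next, a raw-pixel enlargement of the marker.

```bash
python3 - <<'E'
from fit import *
s=cv2.imread('pics/scene0.png')[258:282,436:462]; t=cv2.imread('pics/top0.png')[168:192,426:452]
o=np.hstack([cv2.resize(k,None,fx=15,fy=15,interpolation=cv2.INTER_NEAREST) for k in(s,t)])
for cam,img0,off in(('scene',(436,258),0),('top',(426,168),390)):
  for z,c in((.06,(0,255,0)),(.076,(255,255,0)),(.012,(255,0,255))):
    P=np.array([proj(cam,W(p,(.105+dx,dy,z))) for dx,dy in((-.007,-.007),(-.007,.007),(.007,.007),(.007,-.007))])
    P=((P-img0+.5)*15+[off,0]).astype(np.int32); cv2.polylines(o,[P],True,c,1)
cv2.imwrite('pics/c4.png',o)
E
```

```text
(no output)
```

View pics/c4.png

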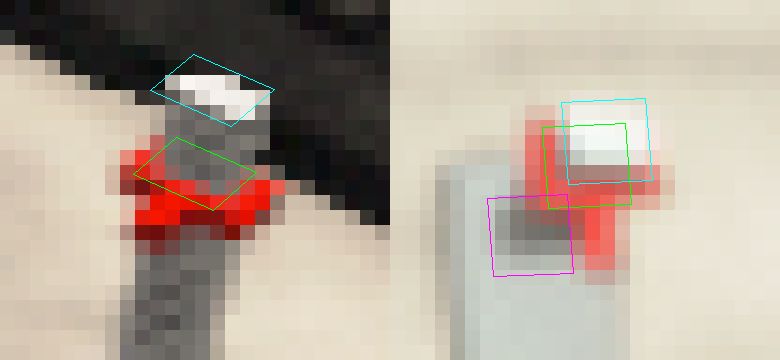

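The clip has a tongue pointing from the post toward the robot (top px (440,184)). I can feel its top, and the collar tops, with the shut fingers.

```bash
cat >> h.py <<'E'
from scipy.spatial.transform import Rotation as Ro
def goto(x,y,z,yaw,pos=None):
    "tool-frame delta to a tool-down pose with tool x at world angle yaw (nearest half turn)"
    s=sensors.read_state(); R=Ro.from_rotvec(s['tcp_rot'])
    c=[]
    for k in(0,np.pi):
        T=Ro.from_euler('z',yaw+k)*Ro.from_euler('x',np.pi); c.append(((R.inv()*T).as_rotvec(),k))
    w,k=min(c,key=lambda a:np.linalg.norm(a[0]))
    d=R.inv().apply(np.array([x,y,z])-s['tool_pos'])*100
    xa=R.apply([1,0,0]); n=max(np.abs(d).max()/4.1,np.linalg.norm(w)/.12,1)
    print('t%.1f pos %s xyaw %.3f q6 %.2f F %s w %.3f'%(s['time'],s['tool_pos'].round(4),np.arctan2(xa[1],xa[0]),s['q'][5],s['wrist_force'].round(1),s['width']))
    print('  delta cm',d.round(2),'rot',w.round(3),'half',k,'rows>=%.1f'%n)
E
python3 - <<'E'
from fit import *
x,y,_=W(p,(.105-.021,0,0)); goto(x,y,.20,p[2])
x,y,_=W(p,(0.0185,.085,0)); print(x,y,W(p,(0.0185,-.085,0)))
E
```

```text
t0.1 pos [0.2711 0.6174 0.2301] xyaw 2.728 q6 -0.04 F [-0.1  0.1  0. ] w 1.002
  delta cm [-71.76 -73.5    3.16] rot [-0.002 -0.001 -0.435] half 3.141592653589793 rows>=17.9
0.5653435741617896 -0.26048625877224757 [np.float64(0.5688690964173513), np.float64(-0.4304496980550108), 0]
```

Call:
play_rows(commands=[[0,0,-2,0,0,-0.109],[0,0,-2,0,0,-0.109],[0,0,0,0,0,-0.109],[0,0,0,0,0,-0.109]], grip=1, force=30)

```text
time: 0.43
tool_pos: [0.2717, 0.6188, 0.273]
tcp_rot: [-0.043, 3.14, 0.004]
wrist_force: [-0.3, -0.1, -0.0]
width: 0.454
grip_force: 0.0
```

Call:
play_rows(commands=[[-1.36,-3.87,0,0,0,0],[-1.36,-3.87,0,0,0,0],[-1.36,-3.87,0,0,0,0],[-1.36,-3.87,0,0,0,0],[-1.36,-3.87,0,0,0,0]])

```text
time: 0.85
tool_pos: [0.3436, 0.4241, 0.2705]
tcp_rot: [0.036, -3.141, 0.002]
wrist_force: [1.0, -0.2, 0.5]
width: 0.004
grip_force: 0.0
```

Call:
play_rows(commands=[[-1.36,-3.87,0,0,0,0],[-1.36,-3.87,0,0,0,0],[-1.36,-3.87,0,0,0,0],[-1.36,-3.87,0,0,0,0],[-1.36,-3.87,0,0,0,0]])

```text
time: 1.27
tool_pos: [0.4158, 0.2321, 0.2709]
tcp_rot: [0.036, -3.141, 0.0]
wrist_force: [1.6, -0.5, -0.2]
width: 0.004
grip_force: 0.0
```

Call:
play_rows(commands=[[-1.36,-3.87,0,0,0,0],[-1.36,-3.87,0,0,0,0],[-1.36,-3.87,0,0,0,0],[-1.36,-3.87,0,0,0,0],[-1.36,-3.87,0,0,0,0]])

```text
time: 1.68
tool_pos: [0.4882, 0.0402, 0.2711]
tcp_rot: [0.035, -3.141, -0.0]
wrist_force: [0.6, 0.9, -0.8]
width: -0.0
grip_force: 0.0
```

Call:
play_rows(commands=[[-1.36,-3.87,0,0,0,0],[-1.36,-3.87,0,0,0,0],[-1.36,-3.87,0,0,0,0],[-1.36,-3.87,0,0,0,0],[-1.36,-3.87,0,0,0,0]])

```text
time: 2.1
tool_pos: [0.5605, -0.1518, 0.2708]
tcp_rot: [0.034, -3.141, -0.001]
wrist_force: [0.7, 1.1, 0.6]
width: -0.003
grip_force: 0.0
```

Call:
play_rows(commands=[[-1.36,-3.87,2,0,0,0],[-1.36,-3.87,2,0,0,0],[-1.36,-3.87,2,0,0,0],[-1.36,-3.87,2,0,0,0],[-1.36,-3.87,2,0,0,0]])

```text
time: 2.52
tool_pos: [0.6265, -0.3267, 0.1783]
tcp_rot: [0.034, -3.141, -0.001]
wrist_force: [0.4, 0.1, -0.3]
width: -0.002
grip_force: 0.0
```

```bash
python3 - <<'E'
from fit import *
x,y,_=W(p,(.105-.021,0,0)); goto(x,y,.09,p[2])
E
```

```text
t2.5 pos [ 0.6265 -0.3267  0.1783] xyaw -3.120 q6 -2.11 F [ 0.4  0.1 -0.3] w -0.002
  delta cm [-0.58 -1.76  8.83] rot [ 0.001 -0.001  0.001] half 3.141592653589793 rows>=2.2
```

Call:
play_rows(commands=[[0,0,0,0,0,0],[0,0,0,0,0,0]])

```text
time: 2.68
tool_pos: [0.6249, -0.3261, 0.1757]
tcp_rot: [0.03, -3.136, -0.005]
wrist_force: [-0.9, 0.1, 1.0]
width: -0.001
grip_force: 0.0
```

```bash
python3 - <<'E'
from fit import *
x,y,_=W(p,(.105-.021,0,0)); goto(x,y,.078,p[2])
E
```

```text
t2.7 pos [ 0.6249 -0.3261  0.1757] xyaw -3.122 q6 -2.11 F [-0.9  0.1  1. ] w -0.001
  delta cm [-0.79 -1.85  9.76] rot [ 0.003 -0.006 -0.001] half 3.141592653589793 rows>=2.4
```

Call:
play_rows(commands=[[-0.79,-1.85,0,0.003,-0.006,0],[0,0,3,0,0,0],[0,0,3,0,0,0],[0,0,2,0,0,0],[0,0,1.76,0,0,0]])

```text
time: 3.1
tool_pos: [0.6348, -0.3417, 0.0816]
tcp_rot: [-0.036, 3.136, -0.003]
wrist_force: [-0.9, -1.0, -0.2]
width: -0.001
grip_force: 0.0
```

Call:
play_rows(commands=[[0,0,0,0,0,0],[0,0,0,0,0,0]])

```text
time: 3.27
tool_pos: [0.6348, -0.3419, 0.0823]
tcp_rot: [-0.036, 3.137, -0.003]
wrist_force: [0.3, -1.3, -0.4]
width: -0.0
grip_force: 0.0
```

```bash
python3 - <<'E'
from fit import *
x,y,_=W(p,(.105-.021,0,0)); goto(x,y,.07,p[2])
s=shot('scene','m1.png')[245:295,415:485]; t=shot('top','m1t.png')[150:200,405:475]
o=np.hstack([cv2.resize(k[:,:,::-1],None,fx=5.5,fy=8,interpolation=cv2.INTER_NEAREST) for k in(s,t)])
cv2.imwrite('pics/c5.png',o)
E
```

```text
t3.3 pos [ 0.6348 -0.3419  0.0823] xyaw -3.118 q6 -2.12 F [ 0.3 -1.3 -0.4] w -0.000
  delta cm [ 0.23 -0.21  1.23] rot [-0.002  0.005  0.003] half 3.141592653589793 rows>=1.0
```

View pics/c5.png

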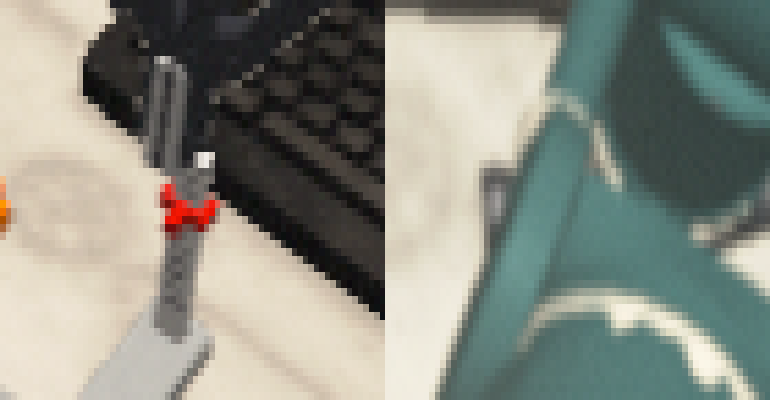

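The shut fingertips hang directly in front of (robot side of) the post above the red tongue, with the tip at scene (445,266).

Call:
play_rows(commands=[[0.23,-0.21,0.4,-0.002,0.005,0],[0,0,0.5,0,0,0],[0,0,0.4,0,0,0],[0,0,0,0,0,0],[0,0,0,0,0,0]])

```text
time: 3.78
tool_pos: [0.6328, -0.3456, 0.0688]
tcp_rot: [-0.035, 3.141, -0.001]
wrist_force: [0.2, -0.3, 0.7]
width: 0.002
grip_force: 0.0
```

Call:
play_rows(commands=[[0,0,0.1,0,0,0],[0,0,0,0,0,0]])

```text
time: 3.95
tool_pos: [0.6332, -0.3458, 0.0683]
tcp_rot: [-0.035, 3.14, -0.001]
wrist_force: [0.4, 0.0, -0.1]
width: 0.005
grip_force: 0.0
```

Call:
play_rows(commands=[[0,0,0.1,0,0,0],[0,0,0,0,0,0]])

```text
time: 4.12
tool_pos: [0.6332, -0.3458, 0.0673]
tcp_rot: [-0.035, 3.14, -0.001]
wrist_force: [0.5, 0.5, -0.3]
width: -0.003
grip_force: 0.0
```

Call:
play_rows(commands=[[0,0,0.1,0,0,0],[0,0,0,0,0,0]])

```text
time: 4.28
tool_pos: [0.6331, -0.3457, 0.0662]
tcp_rot: [-0.035, 3.141, -0.001]
wrist_force: [0.3, 0.4, -0.6]
width: -0.003
grip_force: 0.0
```

Call:
play_rows(commands=[[0,0,0.1,0,0,0],[0,0,0,0,0,0]])

```text
time: 4.45
tool_pos: [0.6331, -0.3457, 0.0652]
tcp_rot: [-0.035, 3.141, -0.001]
wrist_force: [0.5, 1.2, -0.1]
width: -0.006
grip_force: 0.0
```

Call:
play_rows(commands=[[0,0,0.1,0,0,0],[0,0,0,0,0,0]])

```text
time: 4.62
tool_pos: [0.6331, -0.3457, 0.0642]
tcp_rot: [-0.035, 3.141, -0.001]
wrist_force: [-0.4, -0.5, 0.5]
width: -0.001
grip_force: 0.0
```

Call:
play_rows(commands=[[0,0,0.1,0,0,0],[0,0,0,0,0,0]])

```text
time: 4.78
tool_pos: [0.6331, -0.3457, 0.0631]
tcp_rot: [-0.035, 3.141, -0.001]
wrist_force: [1.1, -0.3, -1.0]
width: -0.0
grip_force: 0.0
```

Call:
play_rows(commands=[[0,0,0.1,0,0,0],[0,0,0,0,0,0]])

```text
time: 4.95
tool_pos: [0.6331, -0.3457, 0.0622]
tcp_rot: [-0.035, 3.141, -0.001]
wrist_force: [-0.7, -0.0, -0.4]
width: -0.001
grip_force: 0.0
```

Call:
play_rows(commands=[[0,0,0.1,0,0,0],[0,0,0,0,0,0]])

```text
time: 5.12
tool_pos: [0.6331, -0.3457, 0.0612]
tcp_rot: [-0.035, 3.141, -0.001]
wrist_force: [0.3, 0.5, -0.3]
width: 0.001
grip_force: 0.0
```

Call:
play_rows(commands=[[0,0,0.1,0,0,0],[0,0,0,0,0,0]])

```text
time: 5.28
tool_pos: [0.6333, -0.3458, 0.0603]
tcp_rot: [-0.035, 3.14, -0.002]
wrist_force: [-0.5, -0.1, -0.3]
width: 0.005
grip_force: 0.0
```

Call:
play_rows(commands=[[0,0,0.1,0,0,0],[0,0,0,0,0,0]])

```text
time: 5.45
tool_pos: [0.6334, -0.3459, 0.0602]
tcp_rot: [-0.035, 3.14, -0.002]
wrist_force: [-1.1, 1.2, 3.7]
width: -0.003
grip_force: 1.5
```

Call:
play_rows(commands=[[0,0,0.1,0,0,0],[0,0,0,0,0,0]])

```text
time: 5.62
tool_pos: [0.6334, -0.3459, 0.06]
tcp_rot: [-0.035, 3.14, -0.002]
wrist_force: [-2.3, 1.3, 7.5]
width: 0.001
grip_force: 3.6
```

Call:
play_rows(commands=[[0,0,0.1,0,0,0],[0,0,0,0,0,0]])

```text
time: 5.78
tool_pos: [0.6335, -0.3459, 0.0599]
tcp_rot: [-0.035, 3.14, -0.002]
wrist_force: [-3.6, 2.7, 11.0]
width: -0.001
grip_force: 5.4
```

Contact at z = 60.2 mm with about 3.7 N/mm compliance, so the marker's upper edge is at about 60.2 mm. Next I feel the left collar.

Call:
play_rows(commands=[[0,0,-2.6,0,0,0],[0,0,-2.5,0,0,0],[2.2,2.9,0,0,0,0],[2.2,2.9,0,0,0,0],[2.13,2.84,0,0,0,0]])

```text
time: 6.2
tool_pos: [0.5657, -0.2604, 0.1088]
tcp_rot: [-0.033, 3.139, -0.003]
wrist_force: [-0.1, 0.3, 0.2]
width: 0.003
grip_force: 0.0
```

Call:
play_rows(commands=[[0,0,0,0,0,0],[0,0,0,0,0,0]])

```text
time: 6.37
tool_pos: [0.564, -0.2589, 0.1073]
tcp_rot: [0.037, -3.14, -0.0]
wrist_force: [1.0, -0.2, -0.0]
width: -0.002
grip_force: 0.0
```

```bash
python3 - <<'E'
from fit import *
x,y,_=W(p,(.0195,.085,0)); goto(x,y,.066,p[2])
E
```

```text
t6.4 pos [ 0.564  -0.2589  0.1073] xyaw -3.118 q6 -2.06 F [ 1.  -0.2 -0. ] w -0.002
  delta cm [-0.23 -0.16  4.13] rot [ 0.    -0.001  0.003] half 3.141592653589793 rows>=1.0
```

Call:
play_rows(commands=[[-0.23,-0.16,0,0,0,0],[0,0,2,0,0,0],[0,0,2.1,0,0,0],[0,0,0,0,0,0],[0,0,0,0,0,0]])

```text
time: 6.78
tool_pos: [0.5682, -0.2629, 0.066]
tcp_rot: [0.034, -3.14, 0.0]
wrist_force: [-0.8, 0.5, 0.5]
width: 0.004
grip_force: 0.0
```

Call:
play_rows(commands=[[0,0,0.2,0,0,0],[0,0,0.2,0,0,0],[0,0,0,0,0,0]])

```text
time: 7.03
tool_pos: [0.5692, -0.263, 0.0641]
tcp_rot: [-0.035, 3.139, -0.003]
wrist_force: [0.1, 0.6, 0.4]
width: 0.0
grip_force: 0.0
```

Call:
play_rows(commands=[[0,0,0.2,0,0,0],[0,0,0,0,0,0]])

```text
time: 7.2
tool_pos: [0.5686, -0.2625, 0.0616]
tcp_rot: [-0.035, 3.14, -0.002]
wrist_force: [-0.5, 0.3, -0.1]
width: 0.004
grip_force: 0.0
```

Call:
play_rows(commands=[[0,0,0.2,0,0,0],[0,0,0,0,0,0]])

```text
time: 7.37
tool_pos: [0.5682, -0.2623, 0.0591]
tcp_rot: [-0.035, 3.14, -0.002]
wrist_force: [-0.3, 0.3, -0.5]
width: 0.004
grip_force: 0.0
```

Call:
play_rows(commands=[[0,0,0.2,0,0,0],[0,0,0,0,0,0]])

```text
time: 7.53
tool_pos: [0.5681, -0.2622, 0.0569]
tcp_rot: [-0.035, 3.141, -0.001]
wrist_force: [0.2, -0.5, -0.6]
width: 0.002
grip_force: 0.0
```

Call:
play_rows(commands=[[0,0,0.2,0,0,0],[0,0,0,0,0,0]])

```text
time: 7.7
tool_pos: [0.5681, -0.2623, 0.0548]
tcp_rot: [-0.035, 3.141, -0.001]
wrist_force: [0.3, -0.0, -0.2]
width: 0.002
grip_force: 0.0
```

Call:
play_rows(commands=[[0,0,0.15,0,0,0],[0,0,0,0,0,0]])

```text
time: 7.87
tool_pos: [0.5682, -0.2623, 0.0534]
tcp_rot: [-0.035, 3.141, -0.001]
wrist_force: [0.2, 1.0, -0.1]
width: 0.001
grip_force: 0.0
```

Call:
play_rows(commands=[[0,0,0.15,0,0,0],[0,0,0,0,0,0]])

```text
time: 8.03
tool_pos: [0.5682, -0.2623, 0.052]
tcp_rot: [-0.035, 3.141, -0.001]
wrist_force: [-0.7, -0.9, -0.0]
width: -0.001
grip_force: 0.0
```

Call:
play_rows(commands=[[0,0,0.15,0,0,0],[0,0,0,0,0,0]])

```text
time: 8.2
tool_pos: [0.5685, -0.2625, 0.0507]
tcp_rot: [-0.035, 3.14, -0.002]
wrist_force: [-0.9, -0.0, 1.0]
width: 0.003
grip_force: 0.0
```

Call:
play_rows(commands=[[0,0,0.15,0,0,0],[0,0,0,0,0,0]])

```text
time: 8.37
tool_pos: [0.5686, -0.2625, 0.0505]
tcp_rot: [-0.035, 3.14, -0.002]
wrist_force: [-1.7, 0.1, 6.4]
width: -0.0
grip_force: 3.0
```

Left collar top at 50.6 mm, so it needs +9.6 mm, about +3.02 rad. That fits in one grasp if q6 starts near +1.5. I lift, centre over the rod, open and pre-rotate.

Call:
play_rows(commands=[[0,0,-4,0,0,0],[0,0,-3,0,0,0],[1.1,0.1,-1,0,0,0],[1.07,0.1,0,0,0,0],[0,0,0,0,0,0.12]], grip=0)

```text
time: 8.78
tool_pos: [0.5448, -0.2607, 0.1295]
tcp_rot: [0.155, 3.137, -0.002]
wrist_force: [-0.2, 0.2, -0.8]
width: 0.709
grip_force: 0.0
```

Call:
play_rows(commands=[[0,0,0,0,0,0.124],[0,0,0,0,0,0.124],[0,0,0,0,0,0.124],[0,0,0,0,0,0.124],[0,0,0,0,0,0.124]])

```text
time: 9.2
tool_pos: [0.5447, -0.2601, 0.1271]
tcp_rot: [-1.112, -2.936, 0.0]
wrist_force: [-0.6, -0.2, 0.3]
width: 1.0
grip_force: 0.0
```

Call:
play_rows(commands=[[0,0,0,0,0,0.124],[0,0,0,0,0,0.124],[0,0,0,0,0,0.124],[0,0,0,0,0,0.124],[0,0,0,0,0,0.124]])

```text
time: 9.62
tool_pos: [0.5447, -0.2601, 0.1271]
tcp_rot: [-1.955, -2.457, 0.001]
wrist_force: [0.1, 0.5, 0.4]
width: 0.997
grip_force: 0.0
```

Call:
play_rows(commands=[[0,0,0,0,0,0.124],[0,0,0,0,0,0.124],[0,0,0,0,0,0.124],[0,0,0,0,0,0.124],[0,0,0,0,0,0.124]])

```text
time: 10.03
tool_pos: [0.5447, -0.2601, 0.1271]
tcp_rot: [-2.611, -1.744, 0.002]
wrist_force: [-0.3, 0.0, 0.1]
width: 0.998
grip_force: 0.0
```

Call:
play_rows(commands=[[0,0,0,0,0,0.124],[0,0,0,0,0,0.124],[0,0,0,0,0,0.124],[0,0,0,0,0,0.124],[0,0,0,0,0,0.124]])

```text
time: 10.45
tool_pos: [0.5447, -0.2601, 0.1271]
tcp_rot: [-3.019, -0.864, 0.003]
wrist_force: [-0.1, -0.2, -0.2]
width: 1.001
grip_force: 0.0
```

Call:
play_rows(commands=[[0,0,0,0,0,0.124],[0,0,0,0,0,0.124],[0,0,0,0,0,0.124],[0,0,0,0,0,0.124],[0,0,0,0,0,0.124]])

```text
time: 10.87
tool_pos: [0.5447, -0.2601, 0.1271]
tcp_rot: [-3.14, 0.098, 0.003]
wrist_force: [-0.8, 0.1, 0.4]
width: 0.996
grip_force: 0.0
```

Call:
play_rows(commands=[[0,0,0,0,0,0.124],[0,0,0,0,0,0.124],[0,0,0,0,0,0.124],[0,0,0,0,0,0],[0,0,0,0,0,0]])

```text
time: 11.28
tool_pos: [0.5452, -0.2603, 0.1276]
tcp_rot: [3.071, -0.662, -0.002]
wrist_force: [0.3, -0.3, -0.0]
width: 0.999
grip_force: 0.0
```

```bash
python3 - <<'E'
from fit import *
x,y,_=W(p,(0,.085,0)); goto(x,y,.024,-.46)
E
```

```text
t11.3 pos [ 0.5452 -0.2603  0.1276] xyaw -0.425 q6 1.51 F [ 0.3 -0.3 -0. ] w 0.999
  delta cm [ 0.19 -0.02 10.36] rot [0.    0.001 0.035] half 0 rows>=2.5
```

Call:
play_rows(commands=[[0.19,0,2.4,0,0,0],[0,0,3,0,0,0],[0,0,3,0,0,0],[0,0,1.9,0,0,0],[0,0,0,0,0,0]])

```text
time: 11.7
tool_pos: [0.5435, -0.2592, 0.0203]
tcp_rot: [-3.069, 0.662, 0.015]
wrist_force: [-1.4, 0.1, -1.4]
width: 1.0
grip_force: 0.0
```

Call:
play_rows(commands=[[0,0,0,0,0,0],[0,0,0,0,0,0],[0,0,0,0,0,0],[0,0,0,0,0,0],[0,0,0,0,0,0]], grip=1, force=40)

```text
time: 12.12
tool_pos: [0.5501, -0.2619, 0.0285]
tcp_rot: [3.069, -0.668, 0.008]
wrist_force: [1.5, 2.7, 3.1]
width: 0.391
grip_force: 39.4
```

Call:
play_rows(commands=[[0,0,0,0,0,0],[0,0,0,0,0,0]])

```text
time: 12.28
tool_pos: [0.5501, -0.2619, 0.0284]
tcp_rot: [3.069, -0.667, 0.008]
wrist_force: [1.1, 3.9, 7.2]
width: 0.389
grip_force: 39.5
```

```bash
python3 - <<'E'
from fit import *
x,y,_=W(p,(0,.085,0)); goto(x,y,.024,-.46); s=sensors.read_state()
print(Ro.from_rotvec(s['tcp_rot']).inv().apply(s['wrist_force']),s['torque'])
E
```

```text
t12.3 pos [ 0.5501 -0.2619  0.0284] xyaw -0.428 q6 1.51 F [1.1 3.9 7.2] w 0.389
  delta cm [-0.34  0.05  0.44] rot [-0.    -0.005  0.032] half 0 rows>=1.0
[-0.57399466 -3.99861091 -7.16660698] [ 0.57971606 -0.1643236  -0.0384813 ]
```

Call:
play_rows(commands=[[0,0,0,0,0,0],[0,0,0,0,0,0],[0,0,0,0,0,0],[0,0,0,0,0,0],[0,0,0,0,0,0]], grip=0.3)

```text
time: 12.7
tool_pos: [0.548, -0.2617, 0.0259]
tcp_rot: [3.069, -0.667, 0.001]
wrist_force: [-0.0, -0.2, -0.6]
width: 0.702
grip_force: 0.0
```

```bash
python3 - <<'E'
from fit import *
x,y,_=W(p,(0,.085,0)); goto(x,y,.024,-.46); s=sensors.read_state();print(s['joint_vel'].round(3))
E
```

```text
t12.7 pos [ 0.548  -0.2617  0.0259] xyaw -0.428 q6 1.51 F [-0.  -0.2 -0.6] w 0.702
  delta cm [-0.14 -0.03  0.19] rot [ 0.001 -0.001  0.032] half 0 rows>=1.0
[ 0.001  0.    -0.001  0.002 -0.001  0.001]
```

Call:
play_rows(commands=[[-0.14,0,0.1,0,0,0],[0,0,0,0,0,0],[0,0,0,0,0,0],[0,0,0,0,0,0]])

```text
time: 13.03
tool_pos: [0.547, -0.2611, 0.0251]
tcp_rot: [3.069, -0.668, 0.002]
wrist_force: [0.4, 0.2, 0.0]
width: 0.696
grip_force: 0.0
```

Call:
play_rows(commands=[[0,0,0,0,0,0],[0,0,0,0,0,0],[0,0,0,0,0,0],[0,0,0,0,0,0]], grip=1, force=40)

```text
time: 13.37
tool_pos: [0.5474, -0.2606, 0.0254]
tcp_rot: [-3.07, 0.668, -0.002]
wrist_force: [0.4, 3.8, 1.8]
width: 0.39
grip_force: 39.6
```

```bash
python3 - <<'E'
from fit import *
x,y,_=W(p,(0,.085,0)); goto(x,y,.024,-.46); s=sensors.read_state()
print(Ro.from_rotvec(s['tcp_rot']).inv().apply(s['wrist_force']),s['torque'])
E
```

```text
t13.4 pos [ 0.5474 -0.2606  0.0254] xyaw -0.428 q6 1.51 F [0.4 3.8 1.8] w 0.390
  delta cm [-0.04  0.05  0.14] rot [-0.    -0.001  0.032] half 0 rows>=1.0
[-1.25960101 -3.64194962 -1.78018654] [ 0.51261585 -0.13527585 -0.01298976]
```

Call:
play_rows(commands=[[0,0,-0.038,0,0,-0.12],[0,0,-0.038,0,0,-0.12],[0,0,-0.038,0,0,-0.12],[0,0,-0.038,0,0,-0.12],[0,0,-0.038,0,0,-0.12]])

```text
time: 13.78
tool_pos: [0.5473, -0.2619, 0.0274]
tcp_rot: [3.127, 0.279, 0.002]
wrist_force: [-0.9, -1.6, -0.5]
width: 0.392
grip_force: 39.6
```

```bash
python3 - <<'E'
from fit import *
x,y,_=W(p,(0,.085,0)); goto(x,y,.024,-.46); s=sensors.read_state()
print(Ro.from_rotvec(s['tcp_rot']).inv().apply(s['wrist_force']),s['torque'])
E
```

```text
t13.8 pos [ 0.5473 -0.2619  0.0274] xyaw 0.178 q6 0.91 F [-0.9 -1.6 -0.5] w 0.392
  delta cm [-0.02 -0.1   0.34] rot [ 0.002 -0.002  0.638] half 0 rows>=5.3
[-1.12868938  1.40402687  0.49443544] [-0.14190838  0.03899588 -0.10878099]
```

Call:
play_rows(commands=[[0,0,-0.038,0,0,-0.121],[0,0,-0.038,0,0,-0.121],[0,0,-0.038,0,0,-0.121],[0,0,-0.038,0,0,-0.121],[0,0,-0.038,0,0,-0.121]])

```text
time: 14.2
tool_pos: [0.5479, -0.263, 0.0294]
tcp_rot: [2.899, 1.197, 0.002]
wrist_force: [2.4, -5.1, -2.8]
width: 0.394
grip_force: 39.9
```

Call:
play_rows(commands=[[0,0,-0.038,0,0,-0.121],[0,0,-0.038,0,0,-0.121],[0,0,-0.038,0,0,-0.121],[0,0,-0.038,0,0,-0.121],[0,0,-0.038,0,0,-0.121]])

```text
time: 14.62
tool_pos: [0.5491, -0.2636, 0.0314]
tcp_rot: [2.409, 2.004, 0.001]
wrist_force: [5.8, -6.5, -4.5]
width: 0.394
grip_force: 40.2
```

Call:
play_rows(commands=[[0,0,-0.038,0,0,-0.121],[0,0,-0.038,0,0,-0.121],[0,0,-0.038,0,0,-0.121],[0,0,-0.038,0,0,-0.121],[0,0,-0.038,0,0,-0.121]])

```text
time: 15.03
tool_pos: [0.5503, -0.2634, 0.0334]
tcp_rot: [1.702, 2.629, -0.0]
wrist_force: [8.7, -3.9, -7.2]
width: 0.392
grip_force: 40.4
```

Call:
play_rows(commands=[[0,0,-0.038,0,0,-0.121],[0,0,-0.038,0,0,-0.121],[0,0,-0.038,0,0,-0.121],[0,0,-0.038,0,0,-0.121],[0,0,-0.038,0,0,-0.121]])

```text
time: 15.45
tool_pos: [0.5513, -0.2626, 0.0353]
tcp_rot: [0.842, 3.016, -0.003]
wrist_force: [12.1, -0.9, -8.5]
width: 0.391
grip_force: 40.4
```

Call:
play_rows(commands=[[0,0,0,0,0,0],[0,0,0,0,0,0],[0,0,0,0,0,0]])

```text
time: 15.7
tool_pos: [0.5513, -0.2626, 0.0353]
tcp_rot: [0.85, 3.014, -0.003]
wrist_force: [11.0, -1.9, -7.7]
width: 0.398
grip_force: 40.6
```

```bash
python3 - <<'E'
from fit import *
x,y,_=W(p,(0,.085,0)); goto(x,y,.024,-.46); s=sensors.read_state()
print(Ro.from_rotvec(s['tcp_rot']).inv().apply(s['wrist_force']),s['torque'])
E
```

```text
t15.7 pos [ 0.5513 -0.2626  0.0353] xyaw 2.592 q6 -1.51 F [11.  -1.9 -7.7] w 0.398
  delta cm [ 0.48 -0.09  1.13] rot [ 0.001  0.011 -0.09 ] half 3.141592653589793 rows>=1.0
[-10.31136263   4.11192917   7.83030487] [-0.28308093 -1.61714306  0.12460775]
```

Call:
play_rows(commands=[[0,0,0,0,0,0],[0,0,0,0,0,0],[0,0,0,0,0,0]], grip=0.2)

```text
time: 15.95
tool_pos: [0.5466, -0.2611, 0.0345]
tcp_rot: [0.852, 3.023, -0.001]
wrist_force: [-0.6, 0.3, -0.3]
width: 0.789
grip_force: 0.0
```

Call:
play_rows(commands=[[0,0,-3,0,0,0],[0,0,-3,0,0,0],[0,0,-2,0,0,0],[0,0,0,0,0,0]])

```text
time: 16.28
tool_pos: [0.5501, -0.263, 0.1205]
tcp_rot: [0.85, 3.014, -0.005]
wrist_force: [-0.1, -0.0, 1.4]
width: 0.802
grip_force: 0.0
```

Call:
play_rows(commands=[[0,0,0,0,0,0],[0,0,0,0,0,0],[0,0,0,0,0,0],[0,0,0,0,0,0]], grip=1)

```text
time: 16.62
tool_pos: [0.5457, -0.2604, 0.1128]
tcp_rot: [-0.852, -3.022, 0.0]
wrist_force: [-0.3, 0.0, 0.8]
width: 0.238
grip_force: 0.0
```

```bash
python3 - <<'E'
from fit import *
x,y,_=W(p,(0,.085,0)); goto(x-.0205*np.cos(-.55),y-.0205*np.sin(-.55),.067,-.55)
E
```

```text
t16.6 pos [ 0.5457 -0.2604  0.1128] xyaw 2.592 q6 -1.51 F [-0.3  0.   0.8] w 0.238
  delta cm [1.92 0.03 4.58] rot [-0.001 -0.002  0.   ] half 3.141592653589793 rows>=1.1
```

Call:
play_rows(commands=[[1.92,0,0,0,0,0],[0,0,2,0,0,0],[0,0,2.2,0,0,0],[0,0,0,0,0,0],[0,0,0,0,0,0]])

```text
time: 17.03
tool_pos: [0.5286, -0.25, 0.0703]
tcp_rot: [-0.852, -3.02, -0.001]
wrist_force: [0.7, -0.0, -0.4]
width: 0.003
grip_force: 0.0
```

Call:
play_rows(commands=[[0,0,0.2,0,0,0],[0,0,0,0,0,0],[0,0,0.2,0,0,0],[0,0,0,0,0,0]])

```text
time: 17.37
tool_pos: [0.5313, -0.2514, 0.0694]
tcp_rot: [0.852, 3.021, -0.001]
wrist_force: [-0.6, -0.3, 0.9]
width: -0.004
grip_force: 0.0
```

Call:
play_rows(commands=[[0,0,0.2,0,0,0],[0,0,0,0,0,0],[0,0,0,0,0,0]])

```text
time: 17.62
tool_pos: [0.5307, -0.251, 0.0668]
tcp_rot: [0.852, 3.022, -0.001]
wrist_force: [-0.2, 0.4, -0.0]
width: -0.002
grip_force: 0.0
```

Call:
play_rows(commands=[[0,0,0.2,0,0,0],[0,0,0,0,0,0],[0,0,0,0,0,0]])

```text
time: 17.87
tool_pos: [0.5305, -0.251, 0.0645]
tcp_rot: [0.853, 3.023, -0.001]
wrist_force: [0.7, 0.7, -0.3]
width: 0.0
grip_force: 0.0
```

Call:
play_rows(commands=[[0,0,0.2,0,0,0],[0,0,0,0,0,0],[0,0,0,0,0,0]])

```text
time: 18.12
tool_pos: [0.5305, -0.2509, 0.0625]
tcp_rot: [0.853, 3.023, -0.001]
wrist_force: [0.2, -0.4, -0.7]
width: 0.006
grip_force: 0.0
```

Call:
play_rows(commands=[[0,0,0.15,0,0,0],[0,0,0,0,0,0],[0,0,0,0,0,0]])

```text
time: 18.37
tool_pos: [0.5306, -0.251, 0.0611]
tcp_rot: [0.853, 3.023, -0.001]
wrist_force: [-0.1, -0.0, -1.2]
width: 0.001
grip_force: 0.0
```

Call:
play_rows(commands=[[0,0,0.15,0,0,0],[0,0,0,0,0,0],[0,0,0,0,0,0]])

```text
time: 18.62
tool_pos: [0.5309, -0.2512, 0.0601]
tcp_rot: [0.852, 3.022, -0.001]
wrist_force: [-1.5, 0.4, 2.5]
width: -0.001
grip_force: 1.6
```

Call:
play_rows(commands=[[0,0,0.15,0,0,0],[0,0,0,0,0,0],[0,0,0,0,0,0]])

```text
time: 18.87
tool_pos: [0.5311, -0.2512, 0.0598]
tcp_rot: [0.852, 3.022, -0.001]
wrist_force: [-3.5, 1.6, 10.3]
width: -0.0
grip_force: 5.4
```

Left collar is at 60.1 mm, level with the marker. Now I feel the right collar.

Call:
play_rows(commands=[[0,0,-2.5,0,0,0],[0,0,-2.5,0,0,0],[-1.8,-2.86,-0.5,0,0,0],[-1.8,-2.86,0,0,0,0],[-1.8,-2.86,0,0,0,0]])

```text
time: 19.28
tool_pos: [0.5327, -0.3534, 0.1145]
tcp_rot: [0.849, 3.021, -0.002]
wrist_force: [0.4, 0.5, 0.3]
width: 0.005
grip_force: 0.0
```

Call:
play_rows(commands=[[-1.8,-2.86,0,0,0,0],[-1.8,-2.86,0,0,0,0],[0,0,0,0,0,0],[0,0,0,0,0,0],[0,0,0,0,0,0]])

```text
time: 19.7
tool_pos: [0.5321, -0.4195, 0.1125]
tcp_rot: [-0.854, -3.023, -0.001]
wrist_force: [-0.2, -0.3, -0.0]
width: 0.005
grip_force: 0.0
```

```bash
python3 - <<'E'
from fit import *
x,y,_=W(p,(0,-.085,0)); goto(x-.0205*np.cos(-.55),y-.0205*np.sin(-.55),.077,-.55)
E
```

```text
t19.7 pos [ 0.5321 -0.4195  0.1125] xyaw 2.591 q6 -1.72 F [-0.2 -0.3 -0. ] w 0.005
  delta cm [-0.1  -0.02  3.55] rot [ 0.    -0.    -0.001] half 3.141592653589793 rows>=1.0
```

Call:
play_rows(commands=[[0,0,2,0,0,0],[0,0,1.6,0,0,0],[0,0,0,0,0,0],[0,0,0,0,0,0],[0,0,0,0,0,0]])

```text
time: 20.12
tool_pos: [0.5331, -0.4192, 0.0779]
tcp_rot: [0.851, 3.023, -0.001]
wrist_force: [-0.3, -0.2, 0.6]
width: 0.001
grip_force: 0.0
```

Call:
play_rows(commands=[[0,0,0.2,0,0,0],[0,0,0,0,0,0],[0,0,0,0,0,0]])

```text
time: 20.37
tool_pos: [0.5332, -0.4202, 0.0763]
tcp_rot: [0.852, 3.021, -0.002]
wrist_force: [-0.5, -1.1, -0.4]
width: -0.001
grip_force: 0.0
```

Call:
play_rows(commands=[[0,0,0.2,0,0,0],[0,0,0,0,0,0],[0,0,0,0,0,0]])

```text
time: 20.62
tool_pos: [0.5326, -0.42, 0.0733]
tcp_rot: [0.853, 3.023, -0.001]
wrist_force: [-0.5, 0.5, -1.0]
width: 0.0
grip_force: 0.0
```

Call:
play_rows(commands=[[0,0,0.2,0,0,0],[0,0,0,0,0,0],[0,0,0,0,0,0]])

```text
time: 20.87
tool_pos: [0.5325, -0.4199, 0.071]
tcp_rot: [0.853, 3.023, -0.001]
wrist_force: [-0.4, -0.7, -0.2]
width: -0.002
grip_force: 0.0
```

Call:
play_rows(commands=[[0,0,0.2,0,0,0],[0,0,0,0,0,0],[0,0,0,0,0,0]])

```text
time: 21.12
tool_pos: [0.5329, -0.4202, 0.0696]
tcp_rot: [0.852, 3.022, -0.002]
wrist_force: [-0.4, 0.3, 0.4]
width: 0.001
grip_force: 0.5
```

Right collar top at 69.6 mm. It needs −9.4 mm, about −2.96 rad (clockwise).

Call:
play_rows(commands=[[0,0,-2.5,0,0,0],[0,0,-2.5,0,0,0],[-2.05,0,-0.3,0,0,0],[0,0,0,0,0,0],[0,0,0,0,0,0]], grip=0.2)

```text
time: 21.53
tool_pos: [0.5509, -0.4312, 0.1231]
tcp_rot: [0.852, 3.021, -0.002]
wrist_force: [-0.5, -0.1, 0.1]
width: 0.707
grip_force: 0.0
```

Call:
play_rows(commands=[[0,0,0,0,0,0],[0,0,0,0,0,0]])

```text
time: 21.7
tool_pos: [0.549, -0.4297, 0.1209]
tcp_rot: [-0.852, -3.022, -0.001]
wrist_force: [0.2, 0.1, -0.1]
width: 0.803
grip_force: 0.0
```

```bash
python3 - <<'E'
from fit import *
x,y,_=W(p,(0,-.085,0)); goto(x,y,.044,-.55)
E
```

```text
t21.7 pos [ 0.549  -0.4297  0.1209] xyaw 2.592 q6 -1.72 F [ 0.2  0.1 -0.1] w 0.803
  delta cm [-0.19 -0.02  7.69] rot [ 0.    -0.002  0.   ] half 3.141592653589793 rows>=1.9
```

Call:
play_rows(commands=[[-0.15,0,2.5,0,0,0],[0,0,2.5,0,0,0],[0,0,2.6,0,0,0],[0,0,0,0,0,0],[0,0,0,0,0,0]])

```text
time: 22.12
tool_pos: [0.5491, -0.4296, 0.0434]
tcp_rot: [-0.852, -3.019, -0.003]
wrist_force: [-0.2, 0.4, -0.5]
width: 0.797
grip_force: 0.0
```

Call:
play_rows(commands=[[0,0,0,0,0,0],[0,0,0,0,0,0],[0,0,0,0,0,0],[0,0,0,0,0,0]])

```text
time: 22.45
tool_pos: [0.5525, -0.4324, 0.0485]
tcp_rot: [0.852, 3.02, -0.003]
wrist_force: [0.0, 0.3, 0.1]
width: 0.799
grip_force: 0.0
```

Call:
play_rows(commands=[[0,0,0,0,0,0],[0,0,0,0,0,0],[0,0,0,0,0,0],[0,0,0,0,0,0],[0,0,0,0,0,0]], grip=1, force=40)

```text
time: 22.87
tool_pos: [0.5519, -0.4313, 0.0471]
tcp_rot: [0.852, 3.022, -0.0]
wrist_force: [-0.2, 3.5, 5.2]
width: 0.389
grip_force: 39.6
```

```bash
python3 - <<'E'
from fit import *
x,y,_=W(p,(0,-.085,0)); goto(x,y,.044,-.55); s=sensors.read_state()
print(Ro.from_rotvec(s['tcp_rot']).inv().apply(s['wrist_force']),s['torque'])
E
```

```text
t22.9 pos [ 0.5519 -0.4313  0.0471] xyaw 2.592 q6 -1.72 F [-0.2  3.5  5.2] w 0.389
  delta cm [ 0.16 -0.04  0.3 ] rot [0.    0.002 0.   ] half 3.141592653589793 rows>=1.0
[ 2.03278014  2.85627302 -5.24098477] [ 0.48359406 -0.0852495  -0.0398757 ]
```

Call:
play_rows(commands=[[0,0,0.039,0,0,0.1235],[0,0,0.039,0,0,0.1235],[0,0,0.039,0,0,0.1235],[0,0,0.039,0,0,0.1235],[0,0,0.039,0,0,0.1235]])

```text
time: 23.28
tool_pos: [0.5521, -0.4311, 0.0451]
tcp_rot: [1.738, 2.615, 0.001]
wrist_force: [0.1, 3.7, 4.3]
width: 0.393
grip_force: 39.6
```

Call:
play_rows(commands=[[0,0,0.039,0,0,0.1235],[0,0,0.039,0,0,0.1235],[0,0,0.039,0,0,0.1235],[0,0,0.039,0,0,0.1235],[0,0,0.039,0,0,0.1235]])

```text
time: 23.7
tool_pos: [0.5523, -0.4311, 0.0431]
tcp_rot: [2.45, 1.963, 0.002]
wrist_force: [1.0, 3.4, 3.5]
width: 0.391
grip_force: 39.6
```

Call:
play_rows(commands=[[0,0,0.039,0,0,0.1235],[0,0,0.039,0,0,0.1235],[0,0,0.039,0,0,0.1235],[0,0,0.039,0,0,0.1235],[0,0,0.039,0,0,0.1235]])

```text
time: 24.12
tool_pos: [0.5526, -0.4312, 0.0412]
tcp_rot: [2.931, 1.126, 0.003]
wrist_force: [1.3, 2.3, 3.3]
width: 0.391
grip_force: 39.6
```

Call:
play_rows(commands=[[0,0,0.039,0,0,0.1235],[0,0,0.039,0,0,0.1235],[0,0,0.039,0,0,0.1235],[0,0,0.039,0,0,0.1235],[0,0,0.039,0,0,0.1235]])

```text
time: 24.53
tool_pos: [0.5526, -0.4314, 0.0392]
tcp_rot: [3.135, 0.182, 0.004]
wrist_force: [1.3, 2.9, 3.2]
width: 0.391
grip_force: 39.6
```

Call:
play_rows(commands=[[0,0,0.039,0,0,0.1235],[0,0,0.039,0,0,0.1235],[0,0,0.039,0,0,0.1235],[0,0,0.039,0,0,0.1235],[0,0,0,0,0,0]])

```text
time: 24.95
tool_pos: [0.5526, -0.4316, 0.0376]
tcp_rot: [3.085, -0.586, 0.005]
wrist_force: [2.7, 1.7, 2.4]
width: 0.391
grip_force: 39.6
```

Call:
play_rows(commands=[[0,0,0,0,0,0],[0,0,0,0,0,0]])

```text
time: 25.12
tool_pos: [0.5526, -0.4316, 0.0377]
tcp_rot: [3.087, -0.577, 0.005]
wrist_force: [3.9, 2.9, 2.7]
width: 0.392
grip_force: 39.6
```

```bash
python3 - <<'E'
from fit import *
x,y,_=W(p,(0,-.085,0)); goto(x,y,.044,-.55); s=sensors.read_state()
print(Ro.from_rotvec(s['tcp_rot']).inv().apply(s['wrist_force']),s['torque'])
E
```

```text
t25.1 pos [ 0.5526 -0.4316  0.0377] xyaw -0.369 q6 1.24 F [3.9 2.9 2.7] w 0.392
  delta cm [-0.23  0.01 -0.64] rot [ 0.    -0.003  0.181] half 0 rows>=1.5
[ 2.58181318 -4.08644668 -2.67799837] [ 0.32066326 -0.62815411 -0.05831136]
```

Call:
play_rows(commands=[[0,0,0,0,0,0],[0,0,0,0,0,0],[0,0,0,0,0,0]], grip=0.2)

```text
time: 25.37
tool_pos: [0.5502, -0.4315, 0.036]
tcp_rot: [3.087, -0.58, -0.002]
wrist_force: [-0.5, -1.0, 0.2]
width: 0.798
grip_force: 0.0
```

Call:
play_rows(commands=[[0,0,-3,0,0,0],[0,0,-3,0,0,0],[0,0,-2,0,0,0],[0,0,0,0,0,0]])

```text
time: 25.7
tool_pos: [0.5536, -0.4342, 0.1229]
tcp_rot: [3.082, -0.58, 0.013]
wrist_force: [0.7, -0.4, 1.6]
width: 0.797
grip_force: 0.0
```

Call:
play_rows(commands=[[2.05,0,0,0,0,0],[0,0,0,0,0,0],[0,0,0,0,0,0],[0,0,0,0,0,0]], grip=1)

```text
time: 26.03
tool_pos: [0.5692, -0.4383, 0.1154]
tcp_rot: [-3.087, 0.581, 0.003]
wrist_force: [-0.7, 0.2, -0.0]
width: 0.234
grip_force: 0.0
```

```bash
python3 - <<'E'
from h import *
goto(.5522+.02*np.cos(-.37),-.4314+.02*np.sin(-.37),.067,-.37)
E
```

```text
t26.0 pos [ 0.5692 -0.4383  0.1154] xyaw -0.372 q6 1.25 F [-0.7  0.2 -0. ] w 0.234
  delta cm [ 0.18 -0.03  4.84] rot [-0.     0.002 -0.002] half 0 rows>=1.2
```

Call:
play_rows(commands=[[0.18,0,2.4,0,0,0],[0,0,2.3,0,0,0],[0,0,0,0,0,0],[0,0,0,0,0,0],[0,0,0,0,0,0]])

```text
time: 26.45
tool_pos: [0.5718, -0.4395, 0.0702]
tcp_rot: [3.087, -0.581, 0.001]
wrist_force: [-0.3, 1.1, 1.7]
width: 0.002
grip_force: 0.0
```

Call:
play_rows(commands=[[0,0,0.2,0,0,0],[0,0,0.1,0,0,0],[0,0,0,0,0,0],[0,0,0,0,0,0]])

```text
time: 26.78
tool_pos: [0.5726, -0.4399, 0.068]
tcp_rot: [3.086, -0.581, 0.004]
wrist_force: [-0.5, 0.4, -1.2]
width: -0.004
grip_force: 0.0
```

Call:
play_rows(commands=[[0,0,0.15,0,0,0],[0,0,0,0,0,0],[0,0,0,0,0,0]])

```text
time: 27.03
tool_pos: [0.5722, -0.4396, 0.0655]
tcp_rot: [3.087, -0.581, 0.002]
wrist_force: [0.4, 0.8, 0.8]
width: 0.0
grip_force: 0.0
```

Call:
play_rows(commands=[[0,0,0.15,0,0,0],[0,0,0,0,0,0],[0,0,0,0,0,0]])

```text
time: 27.28
tool_pos: [0.5721, -0.4395, 0.0638]
tcp_rot: [3.087, -0.581, 0.001]
wrist_force: [-0.7, 0.0, -0.4]
width: -0.001
grip_force: 0.0
```

Call:
play_rows(commands=[[0,0,0.15,0,0,0],[0,0,0,0,0,0],[0,0,0,0,0,0]])

```text
time: 27.53
tool_pos: [0.5721, -0.4395, 0.0623]
tcp_rot: [3.087, -0.581, 0.001]
wrist_force: [0.3, 0.5, -0.7]
width: 0.002
grip_force: 0.0
```

Call:
play_rows(commands=[[0,0,0.15,0,0,0],[0,0,0,0,0,0],[0,0,0,0,0,0]])

```text
time: 27.78
tool_pos: [0.5721, -0.4395, 0.0608]
tcp_rot: [3.087, -0.581, 0.001]
wrist_force: [-0.0, 0.1, 0.2]
width: -0.006
grip_force: 0.0
```

Call:
play_rows(commands=[[0,0,0.1,0,0,0],[0,0,0,0,0,0],[0,0,0,0,0,0]])

```text
time: 28.03
tool_pos: [0.5724, -0.4397, 0.0602]
tcp_rot: [3.086, -0.581, 0.002]
wrist_force: [0.3, -0.8, 0.5]
width: -0.005
grip_force: 0.3
```

Call:
play_rows(commands=[[0,0,0.1,0,0,0],[0,0,0,0,0,0],[0,0,0,0,0,0]])

```text
time: 28.28
tool_pos: [0.5724, -0.4398, 0.06]
tcp_rot: [3.086, -0.581, 0.003]
wrist_force: [-1.6, 1.0, 5.5]
width: -0.001
grip_force: 2.5
```

Call:
play_rows(commands=[[0,0,-4,0,0,0],[0,0,-4,0,0,0],[0,0,-4,0,0,0],[0,0,-4,0,0,0],[0,0,0,0,0,0]], grip=0.2)

```text
time: 28.7
tool_pos: [0.5763, -0.4429, 0.2309]
tcp_rot: [3.078, -0.58, 0.026]
wrist_force: [1.5, -0.9, 2.4]
width: 0.706
grip_force: 0.0
```

```bash
cat > tray.py <<'E'
from h import *
def tray(fn,z=.010,a0=None):
    im=cv2.imread('pics/'+fn); hsv=cv2.cvtColor(im,cv2.COLOR_BGR2HSV)
    m=cv2.inRange(hsv,(100,150,70),(125,255,255)); m=cv2.morphologyEx(m,cv2.MORPH_CLOSE,np.ones((5,5)))
    c=max(cv2.findContours(m,cv2.RETR_EXTERNAL,cv2.CHAIN_APPROX_NONE)[0],key=cv2.contourArea)
    w=np.array([ray('top',u,v,z)[:2] for u,v in c[:,0]],np.float32)*1000
    return cv2.minAreaRect(w), im
if __name__=='__main__':
    r,im=tray('top0.png'); print(r)
    g=[ray('top',u,v,.042)[:2] for u,v in((204,199),)]; print(g)
    cv2.imwrite('pics/c6.png',cv2.resize(im[130:270,130:330],None,fx=4,fy=4,interpolation=cv2.INTER_CUBIC))
    b=np.array([proj('top',[*q/1000,.010]) for q in cv2.boxPoints(r)]);print(b)
    m=cv2.inRange(cv2.cvtColor(im,cv2.COLOR_BGR2HSV),(0,0,0),(180,120,75))[180:220,185:225]
    y,x=np.nonzero(m);print('handle px',x.mean()+185,y.mean()+180,x.min()+185,x.max()+185,y.min()+180,y.max()+180)
    goto(.621,.256,.25,np.deg2rad(r[2]))
E
python3 tray.py
```

```text
((624.4000854492188, 260.3964538574219), (135.13287353515625, 201.4612579345703), 38.811912536621094)
[array([0.62061326, 0.25512984])]
[[190.3655123  244.33728833]
 [250.41917053 195.2024925 ]
 [218.26388289 157.24287209]
 [158.52489905 205.40898871]]
handle px 205.8181818181818 201.8181818181818 204 207 200 203
t28.7 pos [ 0.5763 -0.4429  0.2309] xyaw -0.372 q6 1.25 F [ 1.5 -0.9  2.4] w 0.706
  delta cm [-21.21 -66.72  -2.68] rot [ 0.015 -0.013 -1.05 ] half 0 rows>=16.3
```

View pics/c6.png

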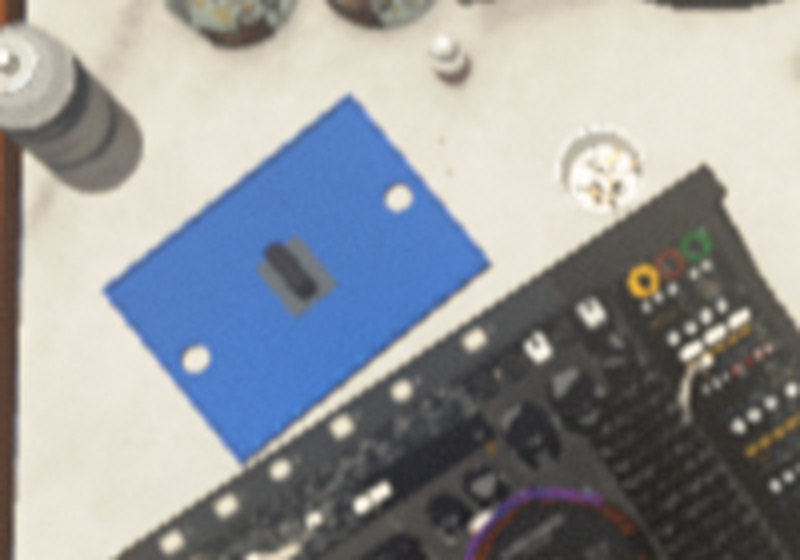

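Right collar is at 60.1 mm too. The picture shows the tray with holes at top px (179.3,219.8) and (229.5,179.3), and the handle lying across that line. The cup is at (280,173).

```bash
python3 - <<'E'
from h import *
a=ray('top',130+197/4,130+359/4,.004);b=ray('top',130+398/4,130+197/4,.004)
print(a,b,(a+b)/2,np.linalg.norm(a-b)); d=a-b; ya=np.arctan2(d[1],d[0]); yaw=ya-np.pi/2
h=ray('top',130+288/4,130+272/4,.042); print('axis yaw(x)',yaw,'handle top',h)
c=(a+b)/2
goto(c[0],c[1],.25,yaw)
E
```

```text
[0.57538945 0.32770936 0.004     ] [0.68096784 0.19543109 0.004     ] [0.62817865 0.26157023 0.004     ] 0.16924637816839028
axis yaw(x) 0.6736141337392749 handle top [0.62337486 0.26029338 0.042     ]
t28.7 pos [ 0.5763 -0.4429  0.2309] xyaw -0.372 q6 1.25 F [ 1.5 -0.9  2.4] w 0.706
  delta cm [-20.74 -67.5   -2.68] rot [ 0.015 -0.013 -1.046] half 0 rows>=16.5
```

Call:
play_rows(commands=[[0,0,-2,0,0,-0.117],[0,0,-1,0,0,-0.117],[0,0,0,0,0,-0.117],[0,0,0,0,0,-0.117],[0,0,0,0,0,-0.117]])

```text
time: 29.12
tool_pos: [0.5722, -0.4395, 0.2489]
tcp_rot: [3.121, 0.343, 0.002]
wrist_force: [-0.3, 0.2, -0.6]
width: 0.8
grip_force: 0.0
```

Call:
play_rows(commands=[[0,0,0,0,0,-0.117],[0,0,0,0,0,-0.117],[0,0,0,0,0,-0.117],[0,0,0,0,0,-0.117],[0,0,0,0,0,0]])

```text
time: 29.53
tool_pos: [0.5719, -0.4394, 0.2483]
tcp_rot: [2.959, 1.053, 0.0]
wrist_force: [-0.1, -0.3, 0.6]
width: 0.804
grip_force: 0.0
```

```bash
python3 - <<'E'
from h import *
goto(.622,.256,.25,.68)
E
```

```text
t29.5 pos [ 0.5719 -0.4394  0.2483] xyaw 0.684 q6 0.20 F [-0.1 -0.3  0.6] w 0.804
  delta cm [ 47.8  -50.75  -0.22] rot [ 0.001 -0.     0.004] half 0 rows>=12.4
```

Call:
play_rows(commands=[[2.7,-2.82,0,0,0,0],[2.7,-2.82,0,0,0,0],[2.7,-2.82,0,0,0,0],[2.7,-2.82,0,0,0,0],[2.7,-2.82,0,0,0,0]])

```text
time: 29.95
tool_pos: [0.588, -0.2433, 0.2484]
tcp_rot: [2.963, 1.042, 0.001]
wrist_force: [1.1, 0.4, -0.1]
width: 0.796
grip_force: 0.0
```

Call:
play_rows(commands=[[2.7,-2.82,0,0,0,0],[2.7,-2.82,0,0,0,0],[2.7,-2.82,0,0,0,0],[2.7,-2.82,0,0,0,0],[2.7,-2.82,0,0,0,0]])

```text
time: 30.37
tool_pos: [0.6041, -0.0485, 0.2485]
tcp_rot: [2.962, 1.043, 0.001]
wrist_force: [0.8, 0.1, 0.7]
width: 0.801
grip_force: 0.0
```

Call:
play_rows(commands=[[2.7,-2.82,0,0,0,0],[2.7,-2.82,0,0,0,0],[2.7,-2.82,0,0,0,0],[2.7,-2.82,0,0,0,0],[2.7,-2.82,0,0,0,0]])

```text
time: 30.78
tool_pos: [0.6203, 0.1462, 0.2483]
tcp_rot: [2.962, 1.043, 0.001]
wrist_force: [-0.2, 0.0, 0.3]
width: 0.798
grip_force: 0.0
```

Call:
play_rows(commands=[[2.7,-2.82,0,0,0,0],[2.7,-2.82,0,0,0,0],[0,0,0,0,0,0],[0,0,0,0,0,0],[0,0,0,0,0,0]], grip=0.35)

```text
time: 31.2
tool_pos: [0.6267, 0.2218, 0.2479]
tcp_rot: [2.96, 1.047, -0.001]
wrist_force: [-0.4, 0.3, -0.2]
width: 0.653
grip_force: 0.0
```

```bash
python3 - <<'E'
from h import *
goto(.627,.2605,.10,.674)
E
```

```text
t31.2 pos [0.6267 0.2218 0.2479] xyaw 0.680 q6 1.20 F [-0.4  0.3 -0.2] w 0.653
  delta cm [ 2.47 -3.01 14.78] rot [0.002 0.001 0.006] half 0 rows>=3.6
```

Call:
play_rows(commands=[[2.47,-3.01,3,0,0,0.006],[0,0,4,0,0,0],[0,0,4,0,0,0],[0,0,2,0,0,0],[0,0,0,0,0,0]])

```text
time: 31.62
tool_pos: [0.6227, 0.2511, 0.1156]
tcp_rot: [2.964, 1.035, -0.019]
wrist_force: [-1.1, -1.4, 0.0]
width: 0.648
grip_force: 0.0
```

Call:
play_rows(commands=[[0,0,0,0,0,0],[0,0,0,0,0,0],[0,0,0,0,0,0],[0,0,0,0,0,0]])

```text
time: 31.95
tool_pos: [0.6294, 0.2551, 0.1263]
tcp_rot: [2.964, 1.038, 0.009]
wrist_force: [0.0, 0.2, 0.5]
width: 0.654
grip_force: 0.0
```

```bash
python3 - <<'E'
from h import *
goto(.627,.2605,.018,.674)
t=shot('top','t2.png'); s=shot('scene','s2.png')
cv2.imwrite('pics/c7.png',np.hstack([cv2.resize(t[130:270,130:290,::-1],(400,350)),cv2.resize(s[140:280,140:300,::-1],(400,350))]))
E
```

```text
t31.9 pos [0.6294 0.2551 0.1263] xyaw 0.674 q6 1.25 F [0.  0.2 0.5] w 0.654
  delta cm [ 0.09 -0.61 10.83] rot [ 0.003 -0.005 -0.   ] half 0 rows>=2.6
```

View pics/c7.png

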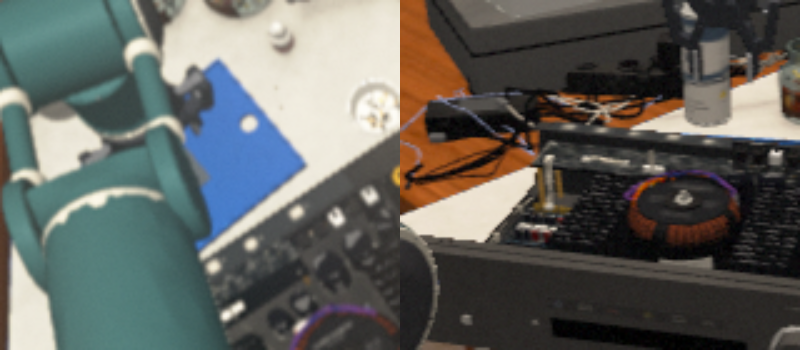

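The arm hides the tray's centre. The fingers straddle the handle along the hole line as planned, and the cup at top (280,173) is clear.

Call:
play_rows(commands=[[0.09,-0.61,1,0,0,0],[0,0,3,0,0,0],[0,0,3,0,0,0],[0,0,0,0,0,0],[0,0,0,0,0,0]])

```text
time: 32.47
tool_pos: [0.6216, 0.2597, 0.0502]
tcp_rot: [2.963, 1.04, -0.009]
wrist_force: [0.1, 0.8, 0.6]
width: 0.654
grip_force: 0.0
```

Call:
play_rows(commands=[[0,0,1,0,0,0],[0,0,1,0,0,0],[0,0,0,0,0,0],[0,0,0,0,0,0]])

```text
time: 32.8
tool_pos: [0.6242, 0.2601, 0.033]
tcp_rot: [2.963, 1.04, 0.001]
wrist_force: [-0.8, 0.6, -0.2]
width: 0.646
grip_force: 0.0
```

```bash
python3 - <<'E'
from h import *
goto(.627,.2605,.018,.674)
E
```

```text
t32.8 pos [0.6242 0.2601 0.033 ] xyaw 0.675 q6 1.26 F [-0.8  0.6 -0.2] w 0.646
  delta cm [0.24 0.14 1.5 ] rot [0.001 0.    0.001] half 0 rows>=1.0
```

Descend the rest, close and check how the bar seats.

Call:
play_rows(commands=[[0.24,0.14,0.8,0,0,0],[0,0,0.7,0,0,0],[0,0,0,0,0,0],[0,0,0,0,0,0]])

```text
time: 33.13
tool_pos: [0.6265, 0.2602, 0.0171]
tcp_rot: [2.963, 1.039, -0.002]
wrist_force: [-0.1, 0.8, -0.1]
width: 0.649
grip_force: 0.0
```

Call:
play_rows(commands=[[0,0,0,0,0,0],[0,0,0,0,0,0],[0,0,0,0,0,0],[0,0,0,0,0,0],[0,0,0,0,0,0]], grip=1, force=100)

```text
time: 33.55
tool_pos: [0.6274, 0.2608, 0.0186]
tcp_rot: [2.963, 1.04, 0.002]
wrist_force: [0.0, 0.1, 2.2]
width: 0.145
grip_force: 98.6
```

Call:
play_rows(commands=[[0,0,0,0,0,0],[0,0,0,0,0,0],[0,0,0,0,0,0]])

```text
time: 33.8
tool_pos: [0.6274, 0.2607, 0.0186]
tcp_rot: [2.963, 1.04, 0.002]
wrist_force: [-1.1, 0.3, 4.5]
width: 0.144
grip_force: 98.7
```

Call:
play_rows(commands=[[0,0,-1,0,0,0],[0,0,-1,0,0,0],[0,0,0,0,0,0],[0,0,0,0,0,0],[0,0,0,0,0,0]])

```text
time: 34.22
tool_pos: [0.6267, 0.2604, 0.0377]
tcp_rot: [2.963, 1.04, 0.0]
wrist_force: [0.3, -0.0, -4.8]
width: 0.143
grip_force: 97.9
```

```bash
python3 - <<'E'
from h import *
goto(.627,.2605,.018,.674); s=sensors.read_state(); print(Ro.from_rotvec(s['tcp_rot']).inv().apply(s['torque']))
E
```

```text
t34.2 pos [0.6267 0.2604 0.0377] xyaw 0.675 q6 1.25 F [ 0.3 -0.  -4.8] w 0.143
  delta cm [0.03 0.01 1.97] rot [0.001 0.    0.001] half 0 rows>=1.0
[2.33424538e-05 4.15030943e-03 5.35311565e-02]
```

Tray lifted: 4.5 N and no moment, so it is held at its centre. I raise it, align it and carry it over.

Call:
play_rows(commands=[[0,0,-3.8,0,0,0],[0,0,-3.8,0,0,0],[0,0,-3.8,0,0,0],[0,0,-3.8,0,0,0],[0,0,-3.8,0,0,0]])

```text
time: 34.63
tool_pos: [0.626, 0.2604, 0.2286]
tcp_rot: [2.963, 1.04, -0.002]
wrist_force: [0.6, 1.4, -4.7]
width: 0.141
grip_force: 98.8
```

Call:
play_rows(commands=[[0,0,-3.8,0,0,0],[0,0,0,0,0,0.109],[0,0,0,0,0,0.109],[0,0,0,0,0,0.109],[0,0,0,0,0,0.109]])

```text
time: 35.05
tool_pos: [0.6263, 0.2605, 0.2652]
tcp_rot: [3.119, 0.366, -0.001]
wrist_force: [-0.4, -0.3, -5.4]
width: 0.144
grip_force: 98.8
```

Call:
play_rows(commands=[[0,0,0,0,0,0.11],[0,0,0,0,0,0.11],[-0.2,1.5,0,0,0,0],[-0.44,3,0,0,0,0],[-0.44,3,0,0,0,0]])

```text
time: 35.47
tool_pos: [0.6165, 0.185, 0.2647]
tcp_rot: [3.139, 0.036, -0.001]
wrist_force: [0.7, -0.4, -3.9]
width: 0.143
grip_force: 98.9
```

Call:
play_rows(commands=[[-0.44,3,0,0,0,0],[-0.44,3,0,0,0,0],[-0.44,3,0,0,0,0],[-0.44,3,0,0,0,0],[-0.44,3,0,0,0,0]])

```text
time: 35.88
tool_pos: [0.597, 0.0332, 0.2653]
tcp_rot: [3.14, 0.032, -0.001]
wrist_force: [0.6, 0.0, -4.5]
width: 0.141
grip_force: 98.9
```

Call:
play_rows(commands=[[-0.44,3,0,0,0,0],[-0.44,3,0,0,0,0],[-0.44,3,0,0,0,0],[-0.44,3,0,0,0,0],[-0.44,3,0,0,0,0]])

```text
time: 36.3
tool_pos: [0.5777, -0.117, 0.2656]
tcp_rot: [3.14, 0.032, -0.001]
wrist_force: [0.2, 1.1, -5.1]
width: 0.138
grip_force: 98.9
```

Call:
play_rows(commands=[[-0.44,3,0,0,0,0],[-0.44,3,0,0,0,0],[-0.44,3,0,0,0,0],[-0.44,3,0,0,0,0],[-0.44,3,0,0,0,0]])

```text
time: 36.72
tool_pos: [0.5584, -0.2672, 0.2656]
tcp_rot: [3.141, 0.032, -0.001]
wrist_force: [0.2, 0.1, -4.4]
width: 0.145
grip_force: 98.9
```

Call:
play_rows(commands=[[-0.44,3,0,0,0,0],[-0.2,1.5,0,0,0,0],[0,0,0,0,0,0],[0,0,0,0,0,0],[0,0,0,0,0,0]])

```text
time: 37.13
tool_pos: [0.5539, -0.3099, 0.2659]
tcp_rot: [-3.141, -0.03, -0.0]
wrist_force: [0.5, -0.5, -4.5]
width: 0.141
grip_force: 98.9
```

```bash
python3 - <<'E'
from h import *
goto(.5506,-.3466,.125,.019)
E
```

```text
t37.1 pos [ 0.5539 -0.3099  0.2659] xyaw 0.019 q6 1.00 F [ 0.5 -0.5 -4.5] w 0.141
  delta cm [-0.4   3.67 14.09] rot [-0. -0.  0.] half 0 rows>=3.4
```

Call:
play_rows(commands=[[-0.2,1.83,0,0,0,0],[-0.2,1.84,0,0,0,0],[0,0,3,0,0,0],[0,0,3.5,0,0,0],[0,0,3.5,0,0,0]])

```text
time: 37.55
tool_pos: [0.5524, -0.3468, 0.1671]
tcp_rot: [3.139, 0.032, 0.007]
wrist_force: [-0.2, -0.4, -5.3]
width: 0.14
grip_force: 98.9
```

Call:
play_rows(commands=[[0,0,3,0,0,0],[0,0,0,0,0,0],[0,0,0,0,0,0],[0,0,0,0,0,0],[0,0,0,0,0,0]])

```text
time: 37.97
tool_pos: [0.5535, -0.3485, 0.1402]
tcp_rot: [3.137, 0.031, 0.009]
wrist_force: [0.1, -1.0, -3.9]
width: 0.142
grip_force: 98.9
```

Call:
play_rows(commands=[[0,0,0,0,0,0],[0,0,0,0,0,0],[0,0,0,0,0,0]])

```text
time: 38.22
tool_pos: [0.552, -0.3482, 0.1384]
tcp_rot: [3.139, 0.03, 0.005]
wrist_force: [0.0, -0.3, -4.7]
width: 0.141
grip_force: 98.9
```

```bash
python3 - <<'E'
from h import *
goto(.5506,-.3466,.11,.019); s=sensors.read_state(); R=Ro.from_rotvec(s['tcp_rot']); print(R.inv().apply(s['torque']),R.apply([0,0,1]))
E
```

```text
t38.2 pos [ 0.552  -0.3482  0.1384] xyaw 0.019 q6 0.95 F [ 0.  -0.3 -4.7] w 0.141
  delta cm [-0.15 -0.17  2.84] rot [ 0.003 -0.003 -0.   ] half 0 rows>=1.0
[ 0.04636348 -0.04984765 -0.01747054] [ 0.00338466 -0.00263324 -0.99999081]
```

Call:
play_rows(commands=[[-0.1,-0.14,0.7,0,0,0],[0,0,0.7,0,0,0],[0,0,0.3,0,0,0],[0,0,0,0,0,0],[0,0,0,0,0,0]])

```text
time: 38.63
tool_pos: [0.5495, -0.3459, 0.1184]
tcp_rot: [-3.141, -0.029, 0.001]
wrist_force: [0.6, 0.0, -4.8]
width: 0.14
grip_force: 99.1
```

Call:
play_rows(commands=[[0,0,0,0,0,0],[0,0,0,0,0,0],[0,0,0,0,0,0],[0,0,0,0,0,0],[0,0,0,0,0,0]])

```text
time: 39.05
tool_pos: [0.5503, -0.3463, 0.1198]
tcp_rot: [3.14, 0.03, 0.002]
wrist_force: [-0.5, 0.3, -4.9]
width: 0.144
grip_force: 99.1
```

```bash
python3 - <<'E'
from h import *
goto(.5506,-.3466,.11,.019)
shot('top','t3.png'); s=shot('scene','s3.png')
cv2.imwrite('pics/c8.png',cv2.resize(s[200:350,350:500,::-1],(600,600),interpolation=cv2.INTER_CUBIC))
E
```

```text
t39.0 pos [ 0.5503 -0.3463  0.1198] xyaw 0.019 q6 0.95 F [-0.5  0.3 -4.9] w 0.144
  delta cm [0.03 0.03 0.98] rot [ 0.001 -0.001 -0.   ] half 0 rows>=1.0
```

View pics/c8.png

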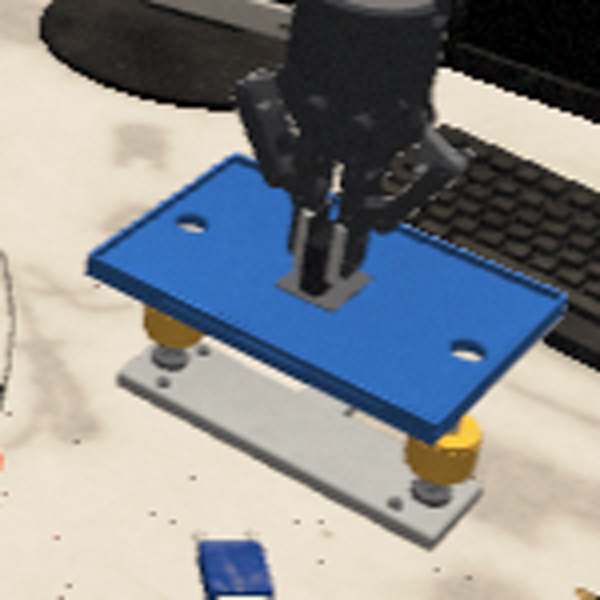

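The tray hangs level over the stand, with its holes at scene (398,255.5) and (467,287.5). I compare these with the rod axes.

```bash
python3 - <<'E'
from h import *
z=.1098
a=ray('scene',398,255.5,z);b=ray('scene',467,287.5,z);print(a,b,(a+b)/2,np.linalg.norm(a-b))
for X in((.549,-.2617,z),(.5522,-.4314,z)):print(proj('scene',X),proj('top',X))
E
```

```text
[ 0.55003117 -0.26395505  0.1098    ] [ 0.55234335 -0.43324213  0.1098    ] [ 0.55118726 -0.34859859  0.1098    ] 0.16930287284445247
[396.91426683 255.28634862] [411.31078331 216.30347997]
[466.14745962 287.14228675] [481.65908501 213.20920478]
```

Call:
play_rows(commands=[[0.03,0.03,0.5,0,0,0],[0,0,0.4,0,0,0],[0,0,0,0,0,0],[0,0,0,0,0,0]])

```text
time: 39.48
tool_pos: [0.5499, -0.3461, 0.1095]
tcp_rot: [-3.141, -0.029, 0.001]
wrist_force: [0.4, 0.5, -3.9]
width: 0.141
grip_force: 99.1
```

Call:
play_rows(commands=[[0,0,0.3,0,0,0],[0,0,0.3,0,0,0],[0,0,0,0,0,0],[0,0,0,0,0,0]])

```text
time: 39.82
tool_pos: [0.5502, -0.3464, 0.1041]
tcp_rot: [3.141, 0.03, 0.001]
wrist_force: [1.0, 0.6, -4.2]
width: 0.145
grip_force: 99.1
```

Call:
play_rows(commands=[[0,0,0.3,0,0,0],[0,0,0,0,0,0],[0,0,0,0,0,0]])

```text
time: 40.07
tool_pos: [0.5503, -0.3464, 0.1013]
tcp_rot: [3.141, 0.029, 0.001]
wrist_force: [0.5, -0.5, -4.6]
width: 0.144
grip_force: 99.1
```

Call:
play_rows(commands=[[0,0,0.3,0,0,0],[0,0,0.3,0,0,0],[0,0,0,0,0,0],[0,0,0,0,0,0]])

```text
time: 40.4
tool_pos: [0.5508, -0.3469, 0.0982]
tcp_rot: [3.14, 0.03, 0.003]
wrist_force: [-4.4, 1.8, 8.3]
width: 0.144
grip_force: 101.1
```

Call:
play_rows(commands=[[0,0,0.3,0,0,0],[0,0,0.3,0,0,0],[0,0,0,0,0,0],[0,0,0,0,0,0]])

```text
time: 40.73
tool_pos: [0.5511, -0.3472, 0.0977]
tcp_rot: [3.139, 0.03, 0.003]
wrist_force: [-13.3, 9.3, 32.8]
width: 0.139
grip_force: 104.5
```

Call:
play_rows(commands=[[0,0,0.3,0,0,0],[0,0,0.3,0,0,0],[0,0,0,0,0,0],[0,0,0,0,0,0]])

```text
time: 41.07
tool_pos: [0.5514, -0.3474, 0.0972]
tcp_rot: [3.138, 0.03, 0.004]
wrist_force: [-23.1, 15.2, 56.4]
width: 0.141
grip_force: 108.1
```

Call:
play_rows(commands=[[0,0,0.2,0,0,0],[0,0,0.1,0,0,0],[0,0,0,0,0,0],[0,0,0,0,0,0],[0,0,0,0,0,0]])

```text
time: 41.48
tool_pos: [0.5515, -0.3474, 0.097]
tcp_rot: [3.138, 0.031, 0.005]
wrist_force: [-27.9, 17.6, 69.9]
width: 0.14
grip_force: 110.0
```

The tray stopped 5 mm below the rod tips with a side push toward −x/+y. The same-camera comparison also says the holes are about 2–3 mm too far +x/−y. I back off, shift by that and try again gently.

Call:
play_rows(commands=[[0,0,-1,0,0,0],[0,0,-1,0,0,0],[0,0,-0.4,0,0,0],[-0.22,-0.22,0,0,0,0],[0,0,0,0,0,0]])

```text
time: 41.9
tool_pos: [0.5477, -0.3438, 0.1035]
tcp_rot: [-3.141, -0.029, 0.0]
wrist_force: [-0.5, 1.0, -5.8]
width: 0.143
grip_force: 99.0
```

Call:
play_rows(commands=[[0,0,0,0,0,0],[0,0,0,0,0,0],[0,0,0,0,0,0]])

```text
time: 42.15
tool_pos: [0.5477, -0.344, 0.103]
tcp_rot: [-3.141, -0.03, 0.001]
wrist_force: [0.8, -0.3, -5.1]
width: 0.141
grip_force: 99.0
```

```bash
python3 - <<'E'
from h import *
goto(.5484,-.3442,.11,.019); print(sensors.read_state()['torque'])
s=shot('scene','s4.png'); a=s[240:280,380:420,::-1]; b=s[268:308,445:485,::-1]
cv2.imwrite('pics/c9.png',np.hstack([cv2.resize(k,(400,400),interpolation=cv2.INTER_CUBIC) for k in(a,b)]))
E
```

```text
t42.1 pos [ 0.5477 -0.344   0.103 ] xyaw 0.019 q6 0.95 F [ 0.8 -0.3 -5.1] w 0.141
  delta cm [ 0.06  0.02 -0.7 ] rot [-0.     0.001 -0.   ] half 0 rows>=1.0
[-0.07772071  0.06202196 -0.00573797]
```

View pics/c9.png

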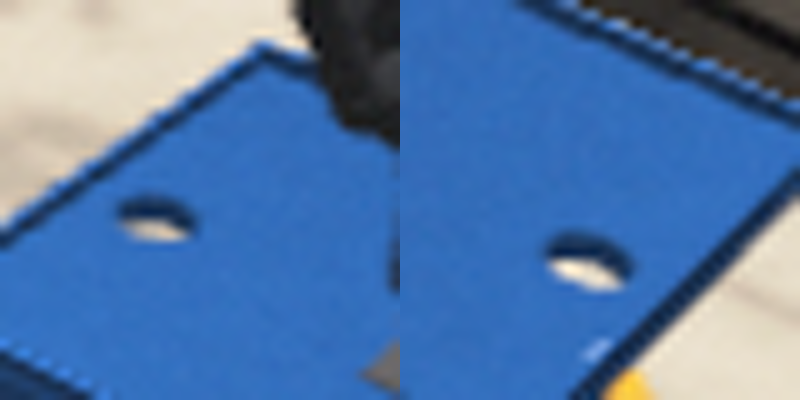

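```bash
python3 - <<'E'
from h import *
z=.0924
a=ray('scene',380+157/10-.5,240+22-.5,z);b=ray('scene',445+19-.5,268+26.2-.5,z);print('holes',a,b,(a+b)/2)
im=cv2.imread('pics/scene0.png').astype(int)
for u0,v0 in((389,259),(457,292)):
    print(im[v0:v0+14,u0:u0+14].sum(2)//3)
E
```

```text
holes [ 0.54796776 -0.26009754  0.0924    ] [ 0.55091254 -0.42971018  0.0924    ] [ 0.54944015 -0.34490386  0.0924    ]
[[184 189 195 198 193 190 182 182 181 184 189 192 199 201]
 [180 185 190 195 195 196 197 193 187 184 188 187 187 189]
 [179 178 182 191 194 199 200 201 203 199 189 169 135 172]
 [184 180 180 183 188 193 198 203 205 206 184 122 108 129]
 [187 184 182 181 183 188 188 192 199 203 203 185 132 134]
 [187 183 184 180 165 187 204 194 188 189 163 134 134 134]
 [196 188 184 162 134 187 222 217 179 136 134 134 134 134]
 [204 201 197 171 127 147 161 160 147 131 135 136 135 135]
 [212 209 205 173 100 112 127 127 113 105 121 132 135 135]
 [216 213 203 160  91 103 104 102  97  82  87 108 129 135]
 [216 214 202 148  86  84  78  78  85  78  80  84  98 120]
 [219 216 199 137  72  73  89  85  73  64  75  79  83  87]
 [217 216 188 104  87  98  92  90 107 124  98  74  76  79]
 [218 213 182 112  97  91  86  88 155 212 202 153  71  77]]
[[216 216 215 215 215 214 214 214 210 205 202 197 193 194]
 [218 217 218 216 218 216 214 213 210 210 209 208 202 194]
 [220 219 219 219 218 218 218 216 214 213 213 213 212 210]
 [222 220 220 219 221 220 219 216 218 215 215 217 218 215]
 [221 221 220 221 222 224 222 219 219 218 218 218 220 218]
 [222 222 224 223 221 219 226 226 223 222 221 220 219 219]
 [194 179 179 167 138 166 194 208 193 194 221 221 220 220]
 [175 173 163 108 109 131 152 152 152 185 216 221 221 221]
 [173 173 167 114  95 103 113 120 135 194 220 210 221 219]
 [172 174 162  92  77  96 103 105 107 145 173 180 205 222]
 [173 176 158  92  92  83  81  77 116 162 172 172 184 209]
 [175 172 167 123  68  73  90  87 113 161 175 173 175 199]
 [175 175 173 168 153 114 100 121 160 174 174 175 174 183]
 [173 172 176 174 173 173 174 173 170 171 175 174 173 177]]
```

```bash
python3 - <<'E'
from h import *
a=ray('scene',395.4,265.3,.084);b=ray('scene',463.2,298.9,.084);print('rods',a,b,(a+b)/2,a-b)
E
```

```text
rods [ 0.54633446 -0.26292769  0.084     ] [ 0.54540991 -0.43366131  0.084     ] [ 0.54587219 -0.3482945   0.084     ] [0.00092455 0.17073361 0.        ]
```

Call:
play_rows(commands=[[0,0,0.2,0,0,0],[0,0,0.2,0,0,0],[0,0,0.1,0,0,0],[0,0,0,0,0,0]])

```text
time: 42.53
tool_pos: [0.5479, -0.3442, 0.0989]
tcp_rot: [3.141, 0.03, 0.0]
wrist_force: [-0.1, 0.1, -4.6]
width: 0.139
grip_force: 99.0
```

Call:
play_rows(commands=[[0,0,0.15,0,0,0],[0,0,0,0,0,0],[0,0,0.15,0,0,0],[0,0,0,0,0,0]])

```text
time: 42.87
tool_pos: [0.5481, -0.3444, 0.0963]
tcp_rot: [3.141, 0.029, 0.001]
wrist_force: [0.1, -1.0, -4.4]
width: 0.138
grip_force: 99.0
```

```bash
python3 - <<'E'
from h import *
goto(.5484,-.3442,.11,.019); print(sensors.read_state()['torque'])
E
```

```text
t42.9 pos [ 0.5481 -0.3444  0.0963] xyaw 0.019 q6 0.95 F [ 0.1 -1.  -4.4] w 0.138
  delta cm [ 0.03 -0.01 -1.37] rot [ 0.001 -0.001 -0.   ] half 0 rows>=1.0
[-0.01694236  0.02855391  0.02663612]
```

Call:
play_rows(commands=[[0,0,0.2,0,0,0],[0,0,0,0,0,0],[0,0,0,0,0,0]])

```text
time: 43.12
tool_pos: [0.5481, -0.3443, 0.0943]
tcp_rot: [3.141, 0.03, 0.001]
wrist_force: [-0.1, -0.7, -4.7]
width: 0.142
grip_force: 99.0
```

Call:
play_rows(commands=[[0,0,0.2,0,0,0],[0,0,0,0,0,0],[0,0,0,0,0,0]])

```text
time: 43.37
tool_pos: [0.5481, -0.3443, 0.0922]
tcp_rot: [3.141, 0.029, 0.001]
wrist_force: [-0.2, -0.4, -6.0]
width: 0.14
grip_force: 99.0
```

Call:
play_rows(commands=[[0,0,0.2,0,0,0],[0,0,0,0,0,0],[0,0,0,0,0,0]])

```text
time: 43.62
tool_pos: [0.5481, -0.3444, 0.0903]
tcp_rot: [3.141, 0.03, 0.001]
wrist_force: [-1.6, 0.3, -5.5]
width: 0.138
grip_force: 99.0
```

```bash
python3 - <<'E'
from h import *
goto(.5484,-.3442,.0787,.019); print(sensors.read_state()['torque'])
E
```

```text
t43.6 pos [ 0.5481 -0.3444  0.0903] xyaw 0.019 q6 0.95 F [-1.6  0.3 -5.5] w 0.138
  delta cm [ 0.02 -0.02  1.16] rot [ 0.001 -0.001 -0.   ] half 0 rows>=1.0
[-0.07183063  0.10423214  0.05889116]
```

Rods are through the holes. I continue down, nudging slightly toward −x.

Call:
play_rows(commands=[[-0.05,0,0.2,0,0,0],[0,0,0.2,0,0,0],[0,0,0,0,0,0],[0,0,0,0,0,0]])

```text
time: 43.95
tool_pos: [0.5476, -0.3442, 0.0862]
tcp_rot: [3.141, 0.029, 0.001]
wrist_force: [-0.3, 0.4, -4.7]
width: 0.142
grip_force: 99.1
```

Call:
play_rows(commands=[[0,0,0.2,0,0,0],[0,0,0.2,0,0,0],[0,0,0,0,0,0],[0,0,0,0,0,0]])

```text
time: 44.28
tool_pos: [0.5476, -0.3443, 0.0822]
tcp_rot: [3.141, 0.029, 0.001]
wrist_force: [-0.4, 0.3, -5.2]
width: 0.139
grip_force: 99.1
```

Call:
play_rows(commands=[[0,0,0.2,0,0,0],[0,0,0,0,0,0],[0,0,0,0,0,0]])

```text
time: 44.53
tool_pos: [0.5477, -0.3443, 0.0803]
tcp_rot: [3.141, 0.03, 0.001]
wrist_force: [-0.1, 0.3, -4.9]
width: 0.14
grip_force: 99.1
```

Call:
play_rows(commands=[[0,0,0.2,0,0,0],[0,0,0,0,0,0],[0,0,0,0,0,0]])

```text
time: 44.78
tool_pos: [0.5481, -0.3447, 0.0788]
tcp_rot: [3.14, 0.029, 0.003]
wrist_force: [0.4, -0.5, -2.9]
width: 0.144
grip_force: 99.2
```

```bash
python3 - <<'E'
from h import *
goto(.5484,-.3442,.0787,.019); print(sensors.read_state()['torque'])
E
```

```text
t44.8 pos [ 0.5481 -0.3447  0.0788] xyaw 0.019 q6 0.95 F [ 0.4 -0.5 -2.9] w 0.144
  delta cm [ 0.03 -0.05  0.01] rot [ 0.002 -0.002 -0.   ] half 0 rows>=1.0
[ 0.00537466 -0.04014237  0.04099095]
```

Seated at exactly the collar height. Release and lift off.

Call:
play_rows(commands=[[0,0,0.1,0,0,0],[0,0,0,0,0,0],[0,0,0,0,0,0]])

```text
time: 45.03
tool_pos: [0.5481, -0.3447, 0.0787]
tcp_rot: [3.14, 0.029, 0.003]
wrist_force: [-2.6, 1.2, 3.8]
width: 0.143
grip_force: 100.3
```

Call:
play_rows(commands=[[0,0,0,0,0,0],[0,0,0,0,0,0],[0,0,0,0,0,0],[0,0,0,0,0,0],[0,0,0,0,0,0]], grip=0.35)

```text
time: 45.45
tool_pos: [0.5478, -0.3444, 0.0774]
tcp_rot: [3.14, 0.03, 0.002]
wrist_force: [1.2, -0.2, 0.0]
width: 0.653
grip_force: 0.0
```

Call:
play_rows(commands=[[0,0,-2,0,0,0],[0,0,-4,0,0,0],[0,0,-4,0,0,0],[0,0,-4,0,0,0],[-4,0,0,0,0,0]])

```text
time: 45.87
tool_pos: [0.5173, -0.3488, 0.2291]
tcp_rot: [3.129, 0.034, 0.031]
wrist_force: [1.0, -2.2, 2.7]
width: 0.652
grip_force: 0.0
```

Call:
play_rows(commands=[[-4,0,0,0,0,0],[-4,0,0,0,0,0],[0,-4,0,0,0,0],[0,-4,0,0,0,0],[0,-4,0,0,0,0]])

```text
time: 46.28
tool_pos: [0.4241, -0.2265, 0.2173]
tcp_rot: [3.14, 0.022, 0.003]
wrist_force: [0.6, 0.6, 0.4]
width: 0.651
grip_force: 0.0
```

Call:
play_rows(commands=[[0,-4,0,0,0,0],[0,-4,0,0,0,0],[0,-4,0,0,0,0],[0,-4,0,0,0,0],[0,0,0,0,0,0]], force=40)

```text
time: 46.7
tool_pos: [0.4217, -0.0606, 0.2171]
tcp_rot: [-3.139, -0.039, -0.002]
wrist_force: [-0.7, -0.9, -0.0]
width: 0.647
grip_force: 0.0
```

```bash
python3 - <<'E'
from h import *
t=shot('top','t5.png'); s=shot('scene','s5.png')
a=cv2.resize(t[180:320,380:520,::-1],(400,400),interpolation=cv2.INTER_CUBIC)
b=cv2.resize(s[240:400,330:490,::-1],(400,400),interpolation=cv2.INTER_CUBIC)
cv2.imwrite('pics/c10.png',np.hstack([a,b])); goto(.4263,-.388,.15,0)
E
```

```text
t46.8 pos [ 0.4224 -0.0652  0.2173] xyaw 0.023 q6 1.34 F [0.7 0.2 1.1] w 0.651
  delta cm [-0.37 32.27  6.78] rot [ 0.002 -0.002  0.023] half 0 rows>=7.9
```

View pics/c10.png

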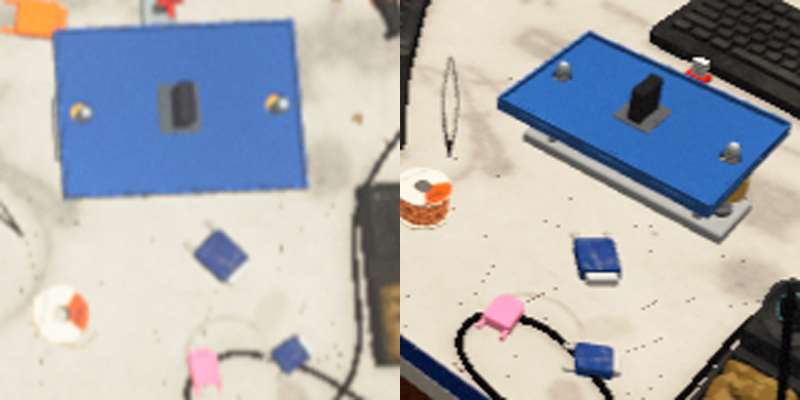

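The tray lies flat on the collars with the rods through both holes. The adapter (top (457,269)) and spool are where they were. The larger blue one (body about 17 px, against 12 px at (482,304)) is confirmed as the adapter, with its pins pointing up-left.

```bash
python3 - <<'E'
from h import *
for cam,fn,box in(('top','t5.png',(440,255,475,288)),('scene','s5.png',(395,328,425,358))):
    im=cv2.imread('pics/'+fn); x0,y0,x1,y1=box
    hsv=cv2.cvtColor(im,cv2.COLOR_BGR2HSV)[y0:y1,x0:x1]
    m=cv2.inRange(hsv,(100,100,40),(130,255,255)); m=cv2.resize(m,None,fx=6,fy=6,interpolation=cv2.INTER_LINEAR); m=(m>127).astype(np.uint8)
    c=max(cv2.findContours(m,0,1)[0],key=cv2.contourArea)
    w=np.array([ray(cam,(u+.5)/6-.5+x0,(v+.5)/6-.5+y0,.016)[:2]*1000 for u,v in c[:,0]],np.float32)
    print(cam,cv2.minAreaRect(w))
    print('pins', [ray('top',380+u/2.857,180+v/2.857,.01)[:2] for u,v in((191,247),(212,223))] if cam=='top' else [ray('scene',330+(u-400)*.4,240+v*.4,.01)[:2] for u,v in((577,238),(613,237))])
print('spool',ray('top',380+61/2.857,180+315/2.857,.028),ray('scene',330+25*.4,240+188*.4,.028))
E
```

```text
top ((428.53082275390625, -385.5223693847656), (30.180850982666016, 27.520282745361328), 42.389373779296875)
pins [array([ 0.43488577, -0.36271878]), array([ 0.45603476, -0.3827411 ])]
scene ((421.4727783203125, -389.9501647949219), (48.67158126831055, 34.838958740234375), 42.64312744140625)
pins [array([ 0.43526893, -0.36345343]), array([ 0.4576773 , -0.38454594])]
spool [ 0.37588119 -0.24119221  0.028     ] [ 0.37691206 -0.24411274  0.028     ]
```

The spool was knocked: it is now at about (0.376,−0.242) instead of (0.369,−0.284). I take the adapter first, with a 0.2 rad lean about the closing axis so the gripper body stays clear of the tray's rim.

Call:
play_rows(commands=[[0,0,0,0,0,-0.121],[0,0,0,0,0,-0.121],[0,0,0,0,0,-0.121],[0,0,0,0,0,-0.121],[0,0,0,0,0,-0.121]])

```text
time: 47.22
tool_pos: [0.4225, -0.0684, 0.2171]
tcp_rot: [2.986, 0.969, 0.001]
wrist_force: [1.1, -0.5, -0.4]
width: 0.651
grip_force: 0.0
```

Call:
play_rows(commands=[[0,0,0,0,0,-0.121],[-2.41,2.66,0,0,0,0],[-2.41,2.66,0,0,0,0],[-2.41,2.66,0,0,0,0],[-2.41,2.66,0,0,0,0]])

```text
time: 47.63
tool_pos: [0.4231, -0.2135, 0.2174]
tcp_rot: [2.925, 1.14, 0.001]
wrist_force: [1.5, 0.4, -0.0]
width: 0.653
grip_force: 0.0
```

Call:
play_rows(commands=[[-2.41,2.66,0,0,0,0],[-2.41,2.66,0,0,0,0],[-2.41,2.66,0,0,0,0],[-2.41,2.66,0,0,0,0],[-2.41,2.66,0,0,0,0]])

```text
time: 48.05
tool_pos: [0.4236, -0.3936, 0.2171]
tcp_rot: [2.927, 1.138, 0.0]
wrist_force: [1.0, -0.3, 0.8]
width: 0.65
grip_force: 0.0
```

Call:
play_rows(commands=[[0,0,0,0,0.1,0],[0,0,0,0,0.1,0],[0,0,0,0,0,0],[0,0,0,0,0,0],[0,0,0,0,0,0]])

```text
time: 48.47
tool_pos: [0.4242, -0.3906, 0.2171]
tcp_rot: [-2.849, -1.109, -0.284]
wrist_force: [-0.6, 0.1, -0.2]
width: 0.655
grip_force: 0.0
```

```bash
cat >> h.py <<'E'
def tilt(x,y,z,yaw,ty=0):
    "tool-frame delta to a pose at yaw, leant by ty about tool y"
    s=sensors.read_state(); R=Ro.from_rotvec(s['tcp_rot'])
    T=Ro.from_euler('z',yaw)*Ro.from_euler('x',np.pi)*Ro.from_euler('y',ty)
    d=np.array([x,y,z])-s['tool_pos']
    print('t%.1f pos %s F %s w %.3f q6 %.2f'%(s['time'],s['tool_pos'].round(4),s['wrist_force'].round(1),s['width'],s['q'][5]))
    print('  tool delta',(R.inv().apply(d)*100).round(2),'rot',(R.inv()*T).as_rotvec().round(3),'| world up 1cm in tool:',R.inv().apply([0,0,1]).round(3),'horiz part',(R.inv().apply([d[0],d[1],0])*100).round(2))
E
python3 -c "
from h import *
tilt(.427,-.3885,.05,.75,.2)"
```

```text
t48.5 pos [ 0.4242 -0.3906  0.2171] F [-0.6  0.1 -0.2] w 0.655 q6 -0.15
  tool delta [-2.95  0.02 16.45] rot [ 0.002  0.002 -0.007] | world up 1cm in tool: [ 0.197  0.001 -0.98 ] horiz part [0.34 0.03 0.07]
```

Call:
play_rows(commands=[[-0.4,0,3.3,0,0,0],[-0.64,0,3.3,0,0,0],[-0.64,0,3.3,0,0,0],[-0.64,0,3.3,0,0,0],[-0.63,0,3.25,0,0,0]])

```text
time: 48.88
tool_pos: [0.429, -0.3864, 0.0495]
tcp_rot: [-2.847, -1.117, -0.285]
wrist_force: [0.6, -0.2, 1.4]
width: 0.652
grip_force: 0.0
```

Call:
play_rows(commands=[[0,0,0,0,0,0],[0,0,0,0,0,0],[0,0,0,0,0,0],[0,0,0,0,0,0],[0,0,0,0,0,0]])

```text
time: 49.3
tool_pos: [0.4298, -0.3889, 0.0534]
tcp_rot: [-2.851, -1.116, -0.289]
wrist_force: [-0.3, 1.1, -0.3]
width: 0.653
grip_force: 0.0
```

```bash
python3 - <<'E'
from h import *
tilt(.427,-.3885,.004,.75,.2)
s=shot('scene','s6.png'); t=shot('top','t6.png')
cv2.imwrite('pics/c11.png',np.hstack([cv2.resize(k[:,:,::-1],(400,400),interpolation=cv2.INTER_CUBIC) for k in(s[280:380,360:460],t[210:310,410:510])]))
E
```

```text
t49.3 pos [ 0.4298 -0.3889  0.0534] F [-0.3  1.1 -0.3] w 0.653 q6 -0.23
  tool delta [-1.15 -0.26  4.8 ] rot [ 0.007  0.    -0.003] | world up 1cm in tool: [ 0.198  0.007 -0.98 ] horiz part [-0.17 -0.22 -0.04]
```

View pics/c11.png

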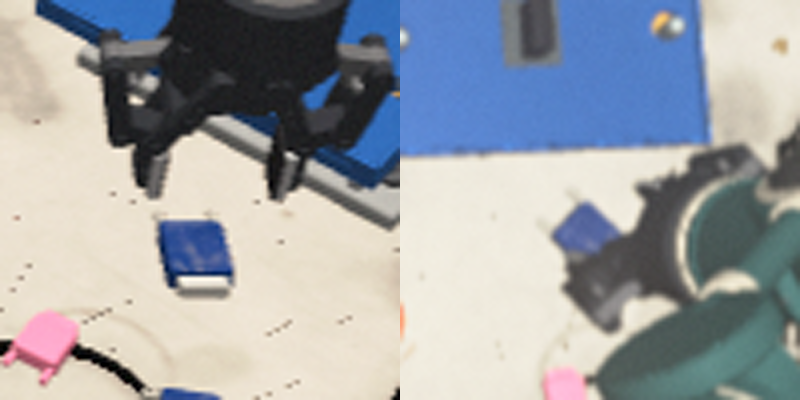

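The fingers (scene (398,329) and (430,329)) hang on either side above the adapter at (409,344), well aligned, and the body is clear of the tray. Descend and close.

Call:
play_rows(commands=[[-0.4,-0.22,1.5,0,0,0],[-0.3,0,1.5,0,0,0],[-0.25,0,1.0,0,0,0],[0,0,0,0,0,0],[0,0,0,0,0,0]])

```text
time: 49.82
tool_pos: [0.4254, -0.3864, 0.009]
tcp_rot: [-2.846, -1.112, -0.286]
wrist_force: [-0.4, -1.0, 0.1]
width: 0.651
grip_force: 0.0
```

Call:
play_rows(commands=[[0,0,0,0,0,0],[0,0,0,0,0,0],[0,0,0,0,0,0],[0,0,0,0,0,0]])

```text
time: 50.15
tool_pos: [0.4261, -0.3871, 0.01]
tcp_rot: [-2.848, -1.113, -0.287]
wrist_force: [0.3, 0.6, -0.9]
width: 0.652
grip_force: 0.0
```

```bash
python3 -c "
from h import *
tilt(.427,-.3885,.004,.75,.2)"
```

```text
t50.1 pos [ 0.4261 -0.3871  0.01  ] F [ 0.3  0.6 -0.9] w 0.652 q6 -0.26
  tool delta [-0.15  0.17  0.58] rot [ 0.004 -0.    -0.005] | world up 1cm in tool: [ 0.199  0.003 -0.98 ] horiz part [-0.03  0.17 -0.01]
```

Call:
play_rows(commands=[[-0.15,0.1,0.6,0,0,0],[0,0,0,0,0,0],[0,0,0,0,0,0],[0,0,0,0,0,0]])

```text
time: 50.48
tool_pos: [0.426, -0.3873, 0.0028]
tcp_rot: [-2.847, -1.112, -0.286]
wrist_force: [-0.5, -0.7, 0.3]
width: 0.649
grip_force: 0.0
```

Call:
play_rows(commands=[[0,0,0,0,0,0],[0,0,0,0,0,0],[0,0,0,0,0,0],[0,0,0,0,0,0],[0,0,0,0,0,0]], grip=1, force=40)

```text
time: 50.9
tool_pos: [0.4263, -0.3878, 0.0033]
tcp_rot: [-2.848, -1.113, -0.287]
wrist_force: [-0.4, -0.8, 0.9]
width: 0.386
grip_force: 40.7
```

Call:
play_rows(commands=[[0,0,0,0,0,0],[0,0,0,0,0,0],[0,0,0,0,0,0]])

```text
time: 51.15
tool_pos: [0.4263, -0.3878, 0.0033]
tcp_rot: [-2.848, -1.113, -0.287]
wrist_force: [0.2, -0.9, 2.6]
width: 0.386
grip_force: 40.8
```

Call:
play_rows(commands=[[0.4,0,-2,0,0,0],[0.6,0,-3,0,0,0],[0.6,0,-3,0,0,0],[0.6,0,-3,0,0,0],[0.6,0,-3,0,0,0]])

```text
time: 51.57
tool_pos: [0.4251, -0.3869, 0.1465]
tcp_rot: [-2.846, -1.112, -0.285]
wrist_force: [0.5, -0.4, 0.5]
width: 0.387
grip_force: 40.5
```

Call:
play_rows(commands=[[0.4,0,-2,0,-0.1,0],[0,0,0,0,-0.1,0],[0,0,0,0,0,-0.12],[0,0,0,0,0,-0.12],[0,0,0,0,0,-0.12]])

```text
time: 51.98
tool_pos: [0.4259, -0.3867, 0.166]
tcp_rot: [2.668, 1.658, 0.0]
wrist_force: [0.5, 0.7, -0.4]
width: 0.387
grip_force: 40.5
```

Call:
play_rows(commands=[[0,0,0,0,0,-0.12],[0,0,0,0,0,-0.12],[0,0,0,0,0,-0.12],[0,0,0,0,0,-0.12],[0,0,0,0,0,0]])

```text
time: 52.4
tool_pos: [0.4252, -0.3871, 0.1655]
tcp_rot: [-2.202, -2.24, -0.0]
wrist_force: [-1.0, -0.7, -0.6]
width: 0.385
grip_force: 40.6
```

Call:
play_rows(commands=[[0,0,0,0,0,0],[0,0,0,0,0,0]])

```text
time: 52.57
tool_pos: [0.4255, -0.3874, 0.1659]
tcp_rot: [2.209, 2.233, 0.0]
wrist_force: [-0.1, -0.2, -0.1]
width: 0.386
grip_force: 40.6
```

```bash
python3 -c "
from h import *
tilt(.550,-.3935,.12,1.59,0)"
```

```text
t52.6 pos [ 0.4255 -0.3874  0.1659] F [-0.1 -0.2 -0.1] w 0.386 q6 -0.79
  tool delta [-0.75 12.44  4.59] rot [ 0.     0.    -0.008] | world up 1cm in tool: [-0.  0. -1.] horiz part [-7.500e-01  1.245e+01  1.000e-02]
```

Call:
play_rows(commands=[[-0.19,3.11,0,0,0,0],[-0.19,3.11,0,0,0,0],[-0.19,3.11,0,0,0,0],[-0.18,3.11,0,0,0,0],[0,0,0,0,0,0]])

```text
time: 52.98
tool_pos: [0.5553, -0.3933, 0.1662]
tcp_rot: [2.203, 2.233, 0.003]
wrist_force: [0.5, -0.5, -0.1]
width: 0.384
grip_force: 40.5
```

Call:
play_rows(commands=[[0,0,3,0,0,0],[0,0,2.5,0,0,0],[0,0,1,0,0,0],[0,0,0,0,0,0],[0,0,0,0,0,0]])

```text
time: 53.4
tool_pos: [0.5494, -0.3931, 0.1008]
tcp_rot: [-2.207, -2.235, 0.0]
wrist_force: [1.2, 0.2, 0.4]
width: 0.387
grip_force: 40.5
```

Call:
play_rows(commands=[[0,0,0,0,0,0],[0,0,0,0,0,0],[0,0,0,0,0,0],[0,0,0,0,0,0]])

```text
time: 53.73
tool_pos: [0.5509, -0.3941, 0.103]
tcp_rot: [2.203, 2.234, 0.001]
wrist_force: [0.7, 0.1, -1.0]
width: 0.386
grip_force: 40.5
```

```bash
python3 -c "
from h import *
tilt(.550,-.3935,.0715,1.59,0)"
```

```text
t53.7 pos [ 0.5509 -0.3941  0.103 ] F [ 0.7  0.1 -1. ] w 0.386 q6 -0.67
  tool delta [ 0.07 -0.1   3.15] rot [ 0.003  0.003 -0.005] | world up 1cm in tool: [-0.003  0.003 -1.   ] horiz part [ 0.06 -0.09 -0.  ]
```

Call:
play_rows(commands=[[0,0,1.5,0,0,0],[0,0,1.2,0,0,0],[0,0,0,0,0,0],[0,0,0,0,0,0],[0,0,0,0,0,0]])

```text
time: 54.15
tool_pos: [0.5502, -0.3935, 0.0735]
tcp_rot: [2.205, 2.236, -0.0]
wrist_force: [0.8, -1.7, 1.3]
width: 0.386
grip_force: 42.2
```

Call:
play_rows(commands=[[0,0,0.2,0,0,0],[0,0,0,0,0,0],[0,0,0,0,0,0]])

```text
time: 54.4
tool_pos: [0.5503, -0.3937, 0.0732]
tcp_rot: [2.205, 2.236, -0.0]
wrist_force: [-2.4, 0.3, 8.0]
width: 0.387
grip_force: 42.9
```

Call:
play_rows(commands=[[0,0,0.2,0,0,0],[0,0,0,0,0,0],[0,0,0,0,0,0]])

```text
time: 54.65
tool_pos: [0.5504, -0.394, 0.0725]
tcp_rot: [2.204, 2.235, -0.001]
wrist_force: [-3.5, 0.8, 13.3]
width: 0.385
grip_force: 43.7
```

Call:
play_rows(commands=[[0,0,-0.25,0,0,0],[0,0,0,0,0,0],[0,0,0,0,0,0],[0,0,0,0,0,0],[0,0,0,0,0,0]], grip=0.35)

```text
time: 55.07
tool_pos: [0.5497, -0.3929, 0.0718]
tcp_rot: [-2.205, -2.237, 0.0]
wrist_force: [-1.3, -0.3, 1.0]
width: 0.65
grip_force: 0.0
```

Call:
play_rows(commands=[[0,0,-2,0,0,0],[0,0,-4,0,0,0],[0,0,-4,0,0,0],[3.1,-3.4,0,0,0,0],[3.1,-3.4,0,0,0,0]])

```text
time: 55.48
tool_pos: [0.4909, -0.3406, 0.1773]
tcp_rot: [2.199, 2.229, 0.002]
wrist_force: [-1.0, 0.9, -1.8]
width: 0.645
grip_force: 0.0
```

Call:
play_rows(commands=[[3.1,-3.4,0,0,0,0],[3.1,-3.4,0,0,0,0],[3.0,-3.4,0,0,0,0],[0,0,0,0,0,0],[0,0,0,0,0,0]], grip=0)

```text
time: 55.9
tool_pos: [0.3913, -0.2536, 0.1713]
tcp_rot: [-2.205, -2.237, 0.0]
wrist_force: [1.3, -0.2, 0.7]
width: 0.998
grip_force: 0.0
```

```bash
python3 - <<'E'
from h import *
tilt(.377,-.243,.06,1.59,0)
s=shot('scene','s7.png'); t=shot('top','t7.png')
cv2.imwrite('pics/c12.png',np.hstack([cv2.resize(k[:,:,::-1],(400,400),interpolation=cv2.INTER_CUBIC) for k in(s[220:380,330:490],t[180:320,380:520])]))
E
```

```text
t55.9 pos [ 0.3913 -0.2536  0.1713] F [ 1.3 -0.2  0.7] w 0.998 q6 -0.64
  tool delta [ 1.07 -1.4  11.13] rot [-0.001 -0.    -0.005] | world up 1cm in tool: [ 0.    -0.001 -1.   ] horiz part [ 1.08 -1.41  0.  ]
```

View pics/c12.png

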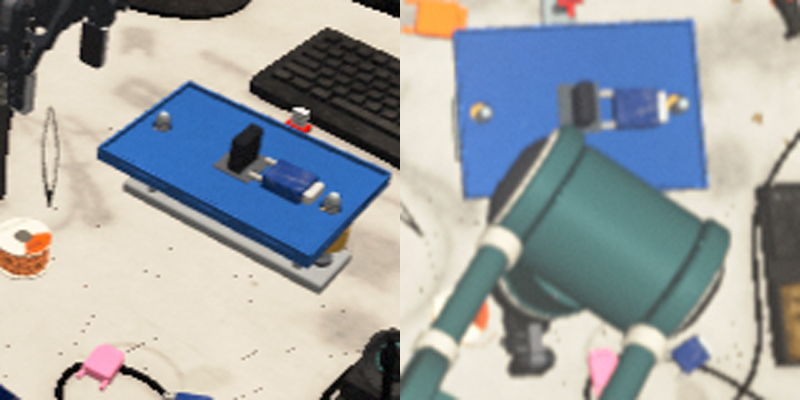

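The adapter lies flat on the tray between handle and right rod (scene crop (292,178)). The spool has not moved since the knock. That was my last picture. Down to the spool.

Call:
play_rows(commands=[[1.07,-1.41,2,0,0,0],[0,0,4,0,0,0],[0,0,4,0,0,0],[0,0,1,0,0,0],[0,0,0,0,0,0]])

```text
time: 56.42
tool_pos: [0.3779, -0.2442, 0.0594]
tcp_rot: [-2.202, -2.232, 0.002]
wrist_force: [-0.9, -0.2, -0.7]
width: 0.995
grip_force: 0.0
```

Call:
play_rows(commands=[[0,0,0,0,0,0],[0,0,0,0,0,0],[0,0,0,0,0,0],[0,0,0,0,0,0],[0,0,0,0,0,0]])

```text
time: 56.83
tool_pos: [0.3808, -0.2462, 0.0641]
tcp_rot: [2.203, 2.234, 0.001]
wrist_force: [-0.3, 0.2, 0.5]
width: 1.001
grip_force: 0.0
```

```bash
python3 - <<'E'
from h import *
tilt(.377,-.243,.005,1.59,0)
s=optics.read_camera('scene')[:,:,::-1]
h=cv2.cvtColor(np.ascontiguousarray(s),cv2.COLOR_BGR2HSV)[290:350,310:380]
m=cv2.inRange(h,(3,110,60),(14,255,255)); y,x=np.nonzero(m); print('orange',len(x),x.mean()+310,y.mean()+290,x.min()+310,x.max()+310)
o=cv2.cvtColor(cv2.imread('pics/s5.png'),cv2.COLOR_BGR2HSV)[290:350,310:380]
m=cv2.inRange(o,(3,110,60),(14,255,255)); y,x=np.nonzero(m); print('before',len(x),x.mean()+310,y.mean()+290,x.min()+310,x.max()+310)
for z in(0,.028):print(proj('scene',(.377,-.243,z)))
E
```

```text
t56.8 pos [ 0.3808 -0.2462  0.0641] F [-0.3  0.2  0.5] w 1.001 q6 -0.64
  tool delta [ 0.34 -0.4   5.91] rot [ 0.003  0.003 -0.005] | world up 1cm in tool: [-0.003  0.003 -1.   ] horiz part [ 0.32 -0.38 -0.  ]
orange 211 340.4123222748815 322.1042654028436 322 350
before 212 340.3632075471698 321.9952830188679 322 350
[338.9774164  324.74500118]
[339.63285607 314.93773598]
```

Call:
play_rows(commands=[[0.3,-0.35,2,0,0,0],[0,0,2,0,0,0],[0,0,1.5,0,0,0],[0,0,0,0,0,0],[0,0,0,0,0,0]])

```text
time: 57.3
tool_pos: [0.3756, -0.242, 0.0073]
tcp_rot: [-2.206, -2.237, 0.0]
wrist_force: [0.1, -0.9, 0.5]
width: 0.997
grip_force: 0.0
```

Call:
play_rows(commands=[[0,0,0,0,0,0],[0,0,0,0,0,0],[0,0,0,0,0,0],[0,0,0,0,0,0]])

```text
time: 57.63
tool_pos: [0.377, -0.243, 0.0085]
tcp_rot: [2.203, 2.235, 0.0]
wrist_force: [-0.5, 1.0, 1.1]
width: 1.0
grip_force: 0.0
```

```bash
python3 -c "
from h import *
tilt(.377,-.243,.005,1.59,0)"
```

```text
t57.6 pos [ 0.377  -0.243   0.0085] F [-0.5  1.   1.1] w 1.000 q6 -0.64
  tool delta [-0.    0.    0.35] rot [ 0.003  0.002 -0.005] | world up 1cm in tool: [-0.002  0.003 -1.   ] horiz part [-0.  0.  0.]
```

Call:
play_rows(commands=[[0,0,0.35,0,0,0],[0,0,0.3,0,0,0],[0,0,0,0,0,0],[0,0,0,0,0,0],[0,0,0,0,0,0]])

```text
time: 58.05
tool_pos: [0.376, -0.2423, 0.0009]
tcp_rot: [2.205, 2.236, -0.0]
wrist_force: [-0.3, 0.1, 0.2]
width: 1.001
grip_force: 0.0
```

Call:
play_rows(commands=[[0,0,0,0,0,0],[0,0,0,0,0,0],[0,0,0,0,0,0],[0,0,0,0,0,0],[0,0,0,0,0,0]], grip=1, force=40)

```text
time: 58.47
tool_pos: [0.3766, -0.2427, 0.0015]
tcp_rot: [2.204, 2.235, 0.0]
wrist_force: [-0.4, 0.4, 3.9]
width: 0.567
grip_force: 41.7
```

Call:
play_rows(commands=[[0,0,0,0,0,0],[0,0,0,0,0,0]])

```text
time: 58.63
tool_pos: [0.3766, -0.2427, 0.0015]
tcp_rot: [2.204, 2.235, 0.0]
wrist_force: [0.6, 0.9, 6.0]
width: 0.567
grip_force: 41.9
```

Call:
play_rows(commands=[[0,0,-2,0,0,0],[0,0,-3,0,0,0],[0,0,-3.5,0,0,0],[0,0,-3.5,0,0,0],[0,0,-3.5,0,0,0]])

```text
time: 59.05
tool_pos: [0.375, -0.2416, 0.1566]
tcp_rot: [-2.205, -2.237, 0.001]
wrist_force: [1.1, -0.9, -1.8]
width: 0.566
grip_force: 42.1
```

Call:
play_rows(commands=[[0,0,0,0,0,0],[0,0,0,0,0,0],[0,0,0,0,0,0]])

```text
time: 59.3
tool_pos: [0.3753, -0.2418, 0.1551]
tcp_rot: [2.206, 2.237, -0.0]
wrist_force: [-0.2, -0.2, -1.6]
width: 0.567
grip_force: 42.1
```

```bash
python3 -c "
from h import *
tilt(.5485,-.3025,.12,1.59,0)
s=np.ascontiguousarray(shot('scene','s8.png')[:,:,::-1])
m=cv2.inRange(cv2.cvtColor(s,cv2.COLOR_BGR2HSV),(3,110,60),(14,255,255))[180:350,310:380]; y,x=np.nonzero(m); print(len(x),np.histogram(y+180,bins=10))
print(proj('scene',(.377,-.243,.17)))"
```

```text
t59.3 pos [ 0.3753 -0.2418  0.1551] F [-0.2 -0.2 -1.6] w 0.567 q6 -0.64
  tool delta [-6.31 17.23  3.51] rot [-0.     0.    -0.005] | world up 1cm in tool: [-0. -0. -1.] horiz part [-6.31 17.23 -0.  ]
225 (array([20,  0,  0, 16,  0,  0, 95, 92,  0,  2]), array([183. , 194.6, 206.2, 217.8, 229.4, 241. , 252.6, 264.2, 275.8,
       287.4, 299. ]))
[343.27468393 260.44550296]
```

The spool is held (1.6 N) and has risen with the gripper. Carry it to the tray's left half.

Call:
play_rows(commands=[[-1.26,3.45,0,0,0,0],[-1.26,3.45,0,0,0,0],[-1.26,3.45,0,0,0,0],[-1.26,3.45,0,0,0,0],[-1.27,3.43,0,0,0,0]])

```text
time: 59.77
tool_pos: [0.549, -0.3024, 0.1526]
tcp_rot: [-2.203, -2.234, 0.002]
wrist_force: [-0.1, -0.0, -1.5]
width: 0.57
grip_force: 42.1
```

Call:
play_rows(commands=[[0,0,0,0,0,0],[0,0,2.5,0,0,0],[0,0,2.5,0,0,0],[0,0,0,0,0,0],[0,0,0,0,0,0]])

```text
time: 60.18
tool_pos: [0.5459, -0.301, 0.1019]
tcp_rot: [-2.201, -2.232, 0.003]
wrist_force: [0.1, 0.0, 0.2]
width: 0.57
grip_force: 42.2
```

Call:
play_rows(commands=[[0,0,0,0,0,0],[0,0,0,0,0,0],[0,0,0,0,0,0],[0,0,0,0,0,0]])

```text
time: 60.52
tool_pos: [0.5501, -0.3035, 0.108]
tcp_rot: [2.203, 2.234, 0.001]
wrist_force: [-0.1, -0.4, -1.1]
width: 0.566
grip_force: 42.2
```

```bash
python3 -c "
from h import *
tilt(.5485,-.3025,.0696,1.59,0)"
```

```text
t60.5 pos [ 0.5501 -0.3035  0.108 ] F [-0.1 -0.4 -1.1] w 0.566 q6 -0.56
  tool delta [ 0.12 -0.17  3.84] rot [ 0.003  0.003 -0.005] | world up 1cm in tool: [-0.002  0.003 -1.   ] horiz part [ 0.11 -0.15 -0.  ]
```

Call:
play_rows(commands=[[0.11,-0.12,1.2,0,0,0],[0,0,1.2,0,0,0],[0,0,0.9,0,0,0],[0,0,0,0,0,0],[0,0,0,0,0,0]])

```text
time: 60.93
tool_pos: [0.5471, -0.3014, 0.0717]
tcp_rot: [-2.205, -2.236, 0.001]
wrist_force: [0.9, -0.3, -0.6]
width: 0.567
grip_force: 42.2
```

Call:
play_rows(commands=[[0,0,0,0,0,0],[0,0,0.2,0,0,0],[0,0,0,0,0,0]])

```text
time: 61.18
tool_pos: [0.5481, -0.3019, 0.0712]
tcp_rot: [2.205, 2.236, -0.0]
wrist_force: [0.4, 0.7, -1.9]
width: 0.566
grip_force: 42.2
```

Call:
play_rows(commands=[[0,0,0.2,0,0,0],[0,0,0,0,0,0],[0,0,0,0,0,0]])

```text
time: 61.43
tool_pos: [0.5484, -0.3022, 0.0697]
tcp_rot: [2.204, 2.235, 0.0]
wrist_force: [-0.3, 0.0, -0.4]
width: 0.567
grip_force: 42.3
```

Call:
play_rows(commands=[[0,0,0.2,0,0,0],[0,0,0,0,0,0],[0,0,0,0,0,0]])

```text
time: 61.68
tool_pos: [0.5485, -0.3022, 0.0695]
tcp_rot: [2.204, 2.235, 0.0]
wrist_force: [-3.8, 1.8, 9.6]
width: 0.567
grip_force: 43.4
```

Contact at the tray floor. Release, lift and clear away.

Call:
play_rows(commands=[[0,0,-0.2,0,0,0],[0,0,0,0,0,0],[0,0,0,0,0,0]])

```text
time: 61.93
tool_pos: [0.5484, -0.3021, 0.0697]
tcp_rot: [2.204, 2.235, 0.0]
wrist_force: [-0.0, 1.0, 2.1]
width: 0.569
grip_force: 42.7
```

Call:
play_rows(commands=[[0,0,0,0,0,0],[0,0,0,0,0,0],[0,0,0,0,0,0],[0,0,0,0,0,0],[0,0,0,0,0,0]], grip=0.15)

```text
time: 62.35
tool_pos: [0.5479, -0.3019, 0.069]
tcp_rot: [2.205, 2.236, -0.0]
wrist_force: [0.4, 0.2, -0.4]
width: 0.853
grip_force: 0.0
```

Call:
play_rows(commands=[[0,0,-2,0,0,0],[0,0,-4,0,0,0],[0,0,-4,0,0,0],[0,0,-4,0,0,0],[0,-4,0,0,0,0]])

```text
time: 62.77
tool_pos: [0.5179, -0.3061, 0.2208]
tcp_rot: [2.187, 2.223, 0.01]
wrist_force: [1.6, -1.7, 2.5]
width: 0.849
grip_force: 0.0
```

Call:
play_rows(commands=[[2,-4,0,0,0,0],[4,-3,0,0,0,0],[4,0,0,0,0,0],[4,0,0,0,0,0],[4,0,0,0,0,0]])

```text
time: 63.18
tool_pos: [0.4423, -0.1302, 0.2091]
tcp_rot: [2.207, 2.233, 0.001]
wrist_force: [0.7, 0.3, -0.2]
width: 0.851
grip_force: 0.0
```

Call:
play_rows(commands=[[4,0,0,0,0,0],[4,0,0,0,0,0],[0,0,0,0,0,0],[0,0,0,0,0,0],[0,0,0,0,0,0]])

```text
time: 63.6
tool_pos: [0.4422, -0.0513, 0.209]
tcp_rot: [2.203, 2.237, -0.0]
wrist_force: [-0.7, 0.0, 0.2]
width: 0.852
grip_force: 0.0
```

```bash
python3 - <<'E'
from h import *
print(sensors.read_state()['tool_pos'])
im={'top':np.ascontiguousarray(shot('top','t9.png')[:,:,::-1]),'scene':np.ascontiguousarray(shot('scene','s9.png')[:,:,::-1])}
def blob(cam,lo,hi,box,z):
    x0,y0,x1,y1=box; m=cv2.inRange(cv2.cvtColor(im[cam],cv2.COLOR_BGR2HSV),lo,hi)[y0:y1,x0:x1]
    y,x=np.nonzero(m)
    if len(x)==0: print('none');return
    u,v=x.mean()+x0,y.mean()+y0; print(cam,len(x),(u,v),(x.min()+x0,x.max()+x0,y.min()+y0,y.max()+y0),ray(cam,u,v,z).round(4))
# spool: white flange + orange on tray
for cam,box,z in(('scene',(380,235,470,310),.096),('top',(395,180,490,250),.096)):
    print('white');blob(cam,(0,0,185),(180,45,255),box,z); print('orange');blob(cam,(2,120,80),(14,255,255),box,z)
    print('adapter');blob(cam,(110,100,30),(125,255,115),box,.084)
    print('tray spool expected',proj(cam,(.5485,-.3022,.096)),'adapter',proj(cam,(.550,-.3935,.084)),'rods',proj(cam,(.549,-.2617,.084)),proj(cam,(.5522,-.4314,.084)))
o=cv2.imread('pics/s9.png')[255:300,400:425]
h=cv2.cvtColor(im['scene'],cv2.COLOR_BGR2HSV)[240:290,395:425]
for r in range(0,50,2): print(''.join('B' if 100<p[0]<130 and p[1]>100 else 'o' if 2<p[0]<15 and p[1]>110 else 'w' if p[1]<45 and p[2]>150 else '.' for p in h[r]))
E
```

```text
[ 0.4422206  -0.0513454   0.20902884]
white
scene 1983 (np.float64(409.49016641452346), np.float64(257.09379727685325)) (np.int64(380), np.int64(469), np.int64(235), np.int64(309)) [ 0.5819 -0.276   0.096 ]
orange
scene 215 (np.float64(413.0186046511628), np.float64(274.88837209302324)) (np.int64(399), np.int64(454), np.int64(267), np.int64(282)) [ 0.5281 -0.3203  0.096 ]
adapter
scene 24 (np.float64(439.625), np.float64(291.75)) (np.int64(398), np.int64(456), np.int64(270), np.int64(299)) [ 0.5318 -0.3861  0.084 ]
tray spool expected [411.14085006 267.66173629] adapter [447.0628567  289.48873027] rods [395.62137671 264.61047121] [463.77147068 296.94515261]
white
top 1568 (np.float64(442.48852040816325), np.float64(207.00063775510205)) (np.int64(395), np.int64(489), np.int64(180), np.int64(249)) [ 0.5727 -0.3412  0.096 ]
orange
top 92 (np.float64(425.45652173913044), np.float64(207.72826086956522)) (np.int64(395), np.int64(443), np.int64(180), np.int64(223)) [ 0.572  -0.2996  0.096 ]
adapter
none
tray spool expected [427.04966267 217.14713686] adapter [463.31138287 216.51427808] rods [409.65046463 218.27775424] [478.71338049 215.24246733]
wwwwwwwwwwwwwwwwwwwwwwwwwwwwww
wwwwwwwwwwwwwwwwwwwwwwwwwwwwww
wwwwwwwwwwwwwwwwwwwwwwwww.wwww
wwwwwwwwwwwwwwwwwwwwwwwwwwwwww
wwwwwwwwwwwwwwwwwwwwwwwwwwwwww
wwwwwwwwwwwwwwwwwwwwwwwwwwwwww
wwwwwwwwww..wwwwwwwwwwwwwwwwww
wwwwwww.BBBBBBB.wwwwwwwwwwwwww
.www.BBBBBBBBBBBBBBBwwwwwwwwww
ww.BBBBBBBBBBBBBBBBBBBBB.wwwww
BBBBBBBBBBBBBBBBBBBBBBBBBBBB.w
BBBBBBB.wwwwwwwwwwwBBBBBBBBBBB
.BBB.wwwwwwwwwwwwwwwwww.BBBBBB
ww..wwwwwwww......ww......BBBB
....wwwwwwww......oooooooo.BBB
......wwwwwwwww.oooooooooo.BBB
..B.oooo.wwwwwww.ooooooo.wBBBB
BBBwooooooooo........ooo.BBBBB
BBw.oooooooooooooooooooo.BBB..
BBBw.ooooooooooooooooooowBBB..
BBBBww.oooooooooooooooo.wBBB..
BBBBBBB..ww..oooooo..ww.......
BBBBBBBBBBBBBB.....BBB........
BBBBBBBBBBBBBBBBBBBB..........
BBBBBBBBBBBBBBBBBBBBBBBB......
```

The spool stands upright on its spot, centred at about scene (411,268), where expected. The adapter is flat, the tray is seated and the arm is clear. Handing in.

```bash
python3 -c "
from h import *
print(order.finish_job())"
```

```text
the job is handed in; nothing more can be done
None
```

I handed the job in at about 64 s, verdict not shown: collars at about 60.1 mm (marker felt at 60.2 mm), tray flat on both, adapter and copper spool flat on it, no carton or tub seen on the bench.

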